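Find the high spot of the cooler's bent stirrer shaft

ROBOT

A 6-joint arm with a two-finger parallel gripper is mounted at the origin on the work surface. World frame = base frame: x ahead of the robot, y to its left, z up, the work surface at z = 0. Lengths are in m, angles in rad, forces in N, time in s.
With the tool pointing down it reaches from about 0.375 to 0.9 m from the base axis. Payload 3.1 kg.
Tool frame: the origin (TCP) lies at the very end of the fingers, on their centre line; the grasp point (between the pads) lies 19 mm behind it; z points along the fingers, y is the direction in which the jaws open and shut (so a half turn about z gives the same grasp; the last joint's range is limited). The gripper opens to 87 mm and grips with 3 to 60 N. Pads are 19 mm wide; open, the fingers measure 117 mm over their backs; the gripper's body (75 mm by 190 mm) begins 51 mm behind the grasp point.
Start: joints at [1.022, 0.527, 1.433, -0, 1.181, -0.178], TCP at [0.226, 0.583, 0.195] pointing down, gripper open.
Joint ranges: [-3.08, 3.08], [-0.75, 2.2], [0.22, 2.44], [-1.43, 4.57], [0, 2.65], [-2.85, 2.85]. Speed limits (rad/s): [2.79, 2.79, 3.14, 3.14, 3.14, 3.14].

INTERFACE

Orientations are given as a unit quaternion [x, y, z, w].
In Python, from rig import robot gives the robot as it stands. The module is installed in compiled form; this text tells all that it offers.
- The arm moves only by the tool send_rows, never from a script. Its argument "deltas" is a list of rows, each an object of numbers: "tx", "ty", "tz": the shift along the tool's x, y, z in cm; "rx", "ry", "rz": the turn, a rotation vector about the tool's x, y, z in rad. A call has 1 to 5 rows; each row is the pose to reach, as a shift and turn from the pose commanded when the call began, along the tool's axes at that moment; what a row does not reach only later rows make up. A row lasts 1/12 s, in which the tool goes at most 41.7 mm and 7.16 degrees, less where a joint would pass 70% of its speed; a pose out of reach is approached as far as the arm can. A call with a gripper value outside its range is refused whole. "claw" is the finger opening in cm, from 0 to 8.7, set as the call begins (left out, the last holds). The fingers move at their own pace and stop on an object; "squeeze" is the grip in N (left out, the last holds). Time passes only in rows, so rows that repeat a pose let the fingers close. It gives the time, the measured TCP pose, the force and the opening at its end, in the units of the state.
- robot.get_obs(): the state, without advancing time (a new reading comes with each control period).
- robot.camera(name): name is "scene" or "top"; returns a dict with "color" (400x640x3 uint8, red, green, blue), "z_map" (400x640 float32, m along the optical axis (not along the pixel's ray), 0 where there is no reading), "intrinsics" (3x3 intrinsics, pixels), "distortion" ([k1, k2, p1, p2, k3] as OpenCV has them; the pictures are not rectified), "R" (3x3) and "t" (3): a world point X has camera coordinates R X + t. Camera axes: x right, y down, z forward; pixel columns grow to the right and rows downward; lengths in m; the calibration is good to about 2 mm. A picture is of the moment at which its call begins.
- robot.hand_in(): hands the job in, once; it reports no verdict.
Trained networks look in the newest picture that a camera, given by its name, has taken for a name from the list of things; names that differ only in an ending like _2 or _b are one class to them, and where a whole thing is asked for, a point or a joint stands for the part that bears it (a point fixed in the world has none). Each returns a list of dicts, best first, with "p" (0 to 1); they miss things now and then, are a little off and sometimes report something else, mostly with a low value. They report only what shows in the picture. A call takes as long as a camera call.
- robot.outline_of(label, camera): "pixels" (400x640 bool, what is visible of it) and "xy" ([column, row] in pixels, amid what is visible of it).
- robot.tip_of(label, camera): "xy" ([column, row] in pixels: a listed point, or the origin of a listed thing).
The state is a dict: "time": time; "q": joint angles; "joint_velocities": joint speeds; "joint_torque": joint torques, N m; "position": TCP position; "tool_rot": TCP orientation; "ft_force": force on the tool from outside, world axes, zero at the start; "moment": the same for the moment, N m; "grip_width": finger opening in m.
Only numpy, scipy, OpenCV 4.12 (cv2) and the standard library are available. Lean on these libraries where they do the work, as an engineer would, in place of code of your own. Each camera call takes 0.05 s, during which the arm holds its last target.

TASK

The water cooler's bent stirrer shaft is set up between the bench centres. Slide the dial gauge gently down its column until the shaft has pushed the plunger about half-way in, and let go of it; then, with a light grip on the rim of its pulley, turn the shaft through its low spot on the gauge and leave it standing still with its high spot under the plunger, ready to be marked. Never run the plunger to its end stop, and leave the glasses and the other loose things where they are.

Things in the scene. Friction and masses are not known exactly. Their poses are not given: they have to be found in the camera images.
- bench: cast iron bench centres fixed to the table, bed 100 mm (x) by 460 mm (y), ways 32 mm high; origin under the middle of the bed, z up, y along the line of centres, 88 mm above the origin, -x the side of the gauge column (column at x -0.14, y -0.06). Headstock at y -0.175 and tailstock at y 0.195 are 112 mm high, the tailstock's clamp lever 132 mm
- shaft_mid (a point): on the line of centres, right under the gauge (bench y -0.06): the 12 mm steel shaft is bent here, off the line by about 2 mm in an unknown direction, too little to see; it is straight at the pulley. It turns between its centres with slight drag and stays where it is left
- pulley_centre (a point): middle of the plain aluminium V-belt pulley fast on the shaft (bench y 0.10): a flat-sided disc 84 mm in diameter, 16 mm wide, its axis along bench y. The top of the rim, 42 mm above this point, is free and can be pinched from above across its width; nothing else is within 60 mm along the shaft. Grip it under 20 N a finger
- gauge_grip (a point): middle of the dark level arm that carries the gauge: a bar 14 mm wide (bench y), 18 mm high, 85 mm free length along bench x. It and the gauge slide together on the upright column (40 mm travel, 4 to 8 N to push down, 10 to 15 N to lift) and stay where left. Gauge case (70 mm) and column top stand 25 to 63 mm higher than this point, 58 mm or more from it. Grip under 20 N a finger
- plunger_tip (a point): ball tip (6 mm) at the foot of the gauge's plunger, above the shaft; at the start it hangs 10 to 26 mm clear of it. With the plunger free it lies 70 mm to the bench +x side of gauge_grip and 72 mm below it
- plunger (a joint): how far the gauge's sprung plunger is pushed in, m: 0 hanging free, 0.012 at its end stop; spring 0.7 N at first touch, 2 N at the stop. With the gauge set it follows the shaft: largest at the high spot, smallest at the low spot half a turn on
- needle (a joint): angle of the black needle on the white dial, which faces bench +x, rad: 0 straight up with the plunger free, growing clockwise as one faces the dial, one full turn (6.283) for each 10 mm of plunger travel, so half-way in is 3.77
- glass_a: upturned drinking glass, 72 mm across, 92 mm high, in front of the bench; origin under its middle; to be left alone
- glass_b: the same glass, behind the bench; to be left alone
- glass_c: the same glass, near the headstock; to be left alone
- propeller: grey three-bladed stirrer propeller, 78 mm across, 22 mm high, lying behind the bench; origin under its middle; to be left alone
- bearing: steel ring, 40 mm across, 12 mm high, in front of the bench; origin under its middle; to be left alone
- spanner: spanner, 170 mm long, lying behind the bench; to be left alone
- driver: screwdriver, 190 mm long, lying on the robot's left; to be left alone
- paint_pen: white paint pen, 132 mm long, lying on the robot's right; to be left alone

How it is judged:
By the outcome, as a careful person would: the job done as asked, in the order asked, and still so for the second after the job is handed in, with the robot touching nothing.
It also fails if it takes over 72 s, if anything falls off the work surface, if the arm or the gripper's body presses on something with over 40 N, if the wrist force passes 120 N, or if a joint passes its speed limit or range.

## Working session

There is one attempt and no reset: what is moved stays moved. The work goes in short steps, Python scripts to look and compute and a tool call to move; the robot and the scene stay as the last step left them, time stands still between calls to the robot, and variables do not carry over. Pictures are saved under pics/ and viewed, and the job is handed in when it is done.

Besides the shell and the picture viewer there is one more tool, called after ">>>" as name(argument=value, ...), one argument or row to a line, values as JSON. send_rows: Moves the arm, as the interface text tells. Its arguments: {"type":"object","properties":{"deltas":{"type":"array","items":{"type":"object","properties":{"tx":{"type":"number"},"ty":{"type":"number"},"tz":{"type":"number"},"rx":{"type":"number"},"ry":{"type":"number"},"rz":{"type":"number"}}}},"claw":{"type":"number"},"squeeze":{"type":"number"}},"required":["deltas"]}

```bash
ls; mkdir -p pics; python3 - <<'E'
from rig import robot
import cv2,numpy as np,pickle
o=robot.get_obs()
for k,v in o.items(): print(k,np.round(v,4))
d={}
for n in("scene","top"):
    c=robot.camera(n); d[n]=c
    cv2.imwrite(f"pics/{n}0.png",c["color"][:,:,::-1])
    print(n,c["intrinsics"],c["distortion"],c["R"],c["t"])
    for l in["bench","shaft_mid","pulley_centre","gauge_grip","plunger_tip","glass_a","propeller","bearing","spanner","driver","paint_pen"]:
        r=robot.tip_of(l,n); print(l,[(np.round(x["xy"],1).tolist(),round(x["p"],2)) for x in r])
pickle.dump(d,open("d0.pkl","wb"))
E
```

```text
pics
time 0.0
q [ 1.0215  0.5284  1.4339 -0.      1.1814 -0.1785]
joint_velocities [ 0.0004 -0.0001  0.0006  0.0006 -0.0001 -0.0008]
joint_torque [-1.70000e-03 -4.40051e+01 -1.76586e+01  6.30000e-02  5.82000e-02
 -2.00000e-04]
position [0.226  0.5819 0.1941]
tool_rot [ 1.843e-01  9.829e-01 -1.000e-03 -4.000e-04]
ft_force [-1.0374  0.0627 -0.5465]
moment [ 0.0215 -0.0273 -0.0499]
grip_width 0.0869
scene [[418.41673995   0.         317.63476439]
 [  0.         418.41673995 201.08800024]
 [  0.           0.           1.        ]] [-0.09978558  0.          0.          0.          0.        ] [[ 0.3197354   0.94731551  0.01904209]
 [ 0.63916119 -0.20080502 -0.74239499]
 [-0.69945854  0.24954092 -0.66969178]] [-0.18591819 -0.24358421  1.80625283]
bench [([325.3, 234.4], 0.83)]
shaft_mid [([309.3, 225.2], 0.9)]
pulley_centre [([352.2, 207.2], 0.65)]
gauge_grip [([300.0, 185.1], 0.83), ([390.7, 245.0], 0.17)]
plunger_tip []
glass_a [([340.0, 196.8], 0.83), ([310.2, 275.6], 0.72)]
propeller [([311.4, 275.6], 0.72), ([348.7, 270.7], 0.68)]
bearing [([318.7, 218.6], 0.38)]
spanner [([393.5, 242
[... 249 characters left out ...]
.          0.        ] [[ 0.00427433 -0.99989389  0.01392626]
 [-0.98533374 -0.00658692 -0.17051111]
 [ 0.17058474 -0.0129932  -0.98525734]] [-0.02529152  0.5418469   1.31464866]
bench [([299.4, 198.6], 0.81), ([262.2, 200.2], 0.39)]
shaft_mid [([317.8, 186.6], 0.8)]
pulley_centre [([264.8, 200.2], 0.87)]
gauge_grip [([325.0, 207.7], 0.67), ([262.8, 201.0], 0.62)]
plunger_tip [([301.4, 230.5], 0.56)]
glass_a [([251.1, 259.1], 0.91), ([368.7, 234.3], 0.82), ([334.2, 143.7], 0.59)]
propeller [([299.9, 202.3], 0.65), ([263.9, 202.7], 0.16)]
bearing [([303.2, 233.6], 0.72), ([294.6, 140.0], 0.59)]
spanner [([234.8, 159.7], 0.77)]
driver [([189.0, 286.6], 0.57)]
paint_pen [([440.5, 257.8], 0.48)]
```

View pics/scene0.png

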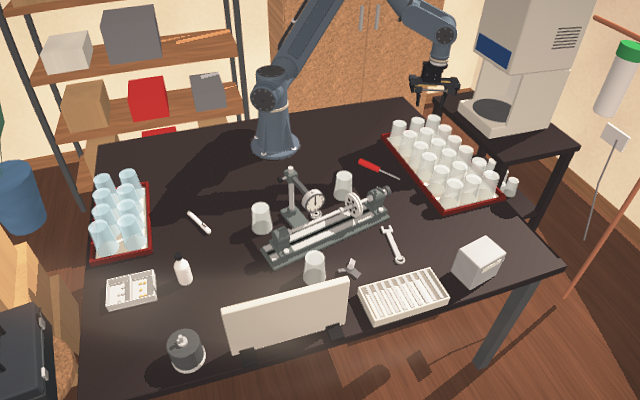

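View pics/top0.png

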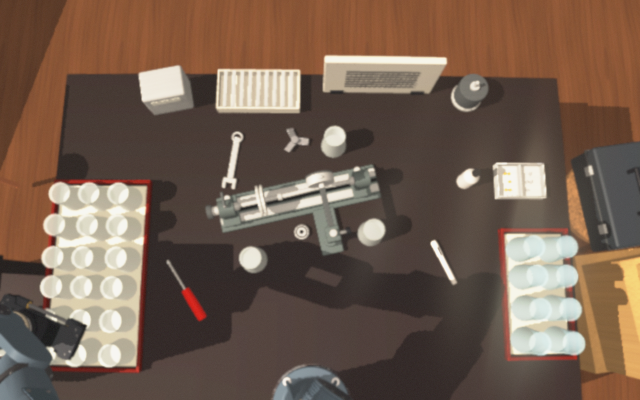

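```bash
python3 - <<'E'
import cv2,pickle
d=pickle.load(open("d0.pkl","rb"))
a=d["scene"]["color"][130:300,220:430,::-1]; cv2.imwrite("pics/s0z.png",cv2.resize(a,None,fx=3.5,fy=3.5,interpolation=cv2.INTER_CUBIC))
a=d["top"]["color"][110:290,210:410,::-1]; cv2.imwrite("pics/t0z.png",cv2.resize(a,None,fx=3.3,fy=3.3,interpolation=cv2.INTER_CUBIC))
E
```

```text
(no output)
```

View pics/s0z.png

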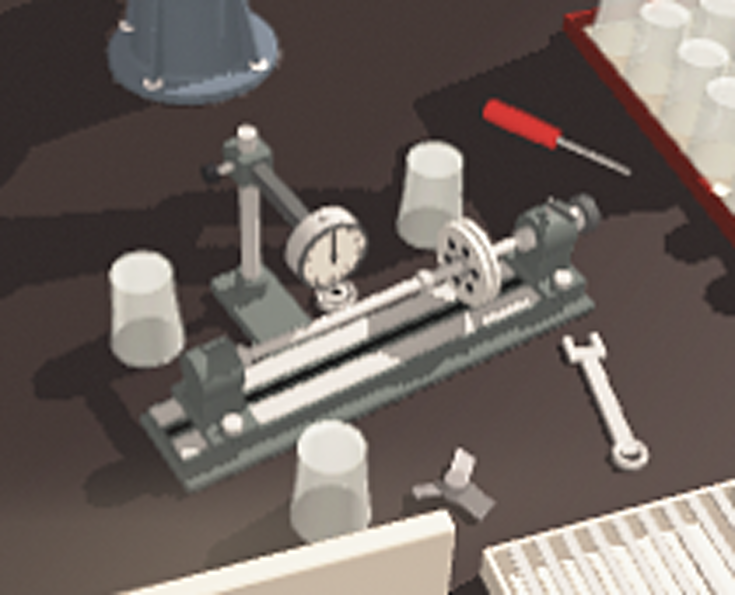

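View pics/t0z.png

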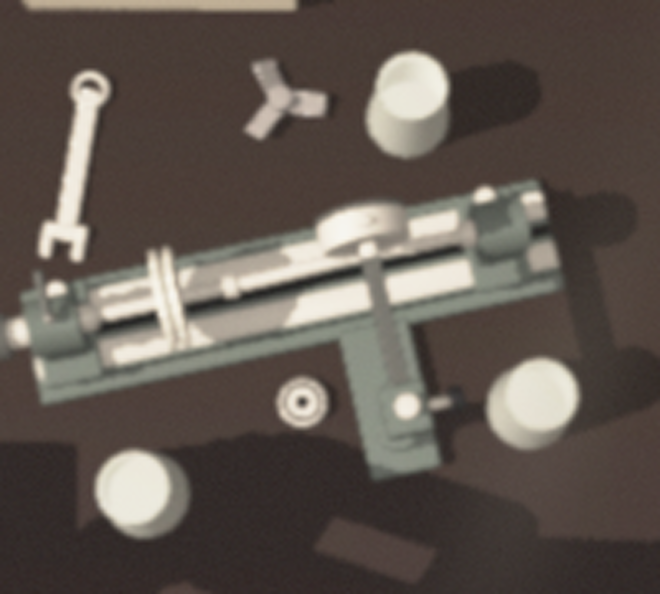

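The pictures show the bench lying diagonally. In the top view the pulley is near (261,200), the gauge arm runs from (322,186) to the column at (333,233), and the bearing is at (302,232). The dial faces the scene camera with its needle straight up. I'll use depth and detections to fit the bench pose.

```bash
cat > h.py <<'E'
import cv2,numpy as np,pickle
def ray(c,px):
    u=cv2.undistortPoints(np.array(px,float).reshape(-1,1,2),c["intrinsics"],c["distortion"]).reshape(-1,2)
    return np.c_[u,np.ones(len(u))]
def unproj(c,px,z): # z along axis
    r=ray(c,px)*np.reshape(z,(-1,1)); return (r-c["t"])@c["R"]
def at_height(c,px,h):
    r=ray(c,px)@c["R"]; o=-c["R"].T@c["t"]; s=(h-o[2])/r[:,2]; return o+r*s[:,None]
def proj(c,X):
    X=np.reshape(X,(-1,3)); return cv2.projectPoints(X,cv2.Rodrigues(c["R"])[0],c["t"],c["intrinsics"],c["distortion"])[0].reshape(-1,2)
def cloud(c):
    h,w=c["z_map"].shape; v,u=np.mgrid[:h,:w]; z=c["z_map"].ravel()
    P=unproj(c,np.c_[u.ravel(),v.ravel()],z); P[z==0]=np.nan; return P.reshape(h,w,3)
def tri(c1,p1,c2,p2):
    A=[];b=[]
    for c,p in((c1,p1),(c2,p2)):
        d=(ray(c,p)@c["R"])[0]; d/=np.linalg.norm(d); o=-c["R"].T@c["t"]; M=np.eye(3)-np.outer(d,d); A.append(M);b.append(M@o)
    X=np.linalg.lstsq(np.vstack(A),np.hstack(b),rcond=None)[0]
    return X, [proj(c,X)[0]-p for c,p in((c1,p1),(c2,p2))]
E
python3 - <<'E'
from h import *
d=pickle.load(open("d0.pkl","rb")); S,T=d["scene"],d["top"]
for n,c in d.items():
    P=cloud(c); z=P[...,2]; 
    lo=z[(abs(z)<.02)]; print(n,"table z",np.nanmedian(lo), len(lo))
# bench mask: points in region
PT=cloud(T); PS=cloud(S)
def vals(P,pts):
    for u,v in pts: print((u,v),np.round(P[v,u],4))
print("top");vals(PT,[(261,199),(259,187),(264,210),(333,233),(327,210),(324,200),(321,178),(318,185),(300,192)])
print("scene");vals(PS,[(353,207),(291,168),(300,180),(315,200),(330,213)])
print(tri(T,(333.3,232.7),S,(290.3,167)))
# bench points: cloud both within region z 0.005..0.12
from scipy.optimize import minimize
Q=np.vstack([PT.reshape(-1,3),PS.reshape(-1,3)])
m=(Q[:,0]>.35)&(Q[:,0]<.8)&(abs(Q[:,1])<.35)&(Q[:,2]>.025)&(Q[:,2]<.04); q=Q[m]
np.save("q.npy",q)
r=cv2.minAreaRect(q[:,:2].astype(np.float32)); print(len(q),r)
E
```

```text
scene table z 0.0005152254379202009 75791
top table z 0.0002494735313622057 132114
top
(261, 199) [0.5404 0.1317 0.1299]
(259, 187) [0.5747 0.139  0.1181]
(264, 210) [0.5138 0.1246 0.116 ]
(333, 233) [ 0.4428 -0.0518  0.2182]
(327, 210) [ 0.5032 -0.0381  0.1883]
(324, 200) [ 0.5279 -0.0306  0.19  ]
(321, 178) [ 0.5782 -0.0226  0.2139]
(318, 185) [ 0.5689 -0.0157  0.1751]
(300, 192) [0.5667 0.0316 0.0944]
scene
(353, 207) [0.5575 0.1303 0.0902]
(291, 168) [ 0.4479 -0.0492  0.2134]
(300, 180) [0.264  0.0346 0.0005]
(315, 200) [ 0.5953 -0.0169  0.1933]
(330, 213) [0.5686 0.0447 0.0974]
(array([ 0.44417415, -0.05154408,  0.21527432]), [array([-0.43742552, -0.12026793]), array([-0.33947409,  0.00508082])])
4386 ((0.5690272450447083, 0.03731803596019745), (0.3554702401161194, 0.4503617584705353), 13.130743980407715)
```

```bash
python3 - <<'E'
from h import *
from scipy.optimize import least_squares
d=pickle.load(open("d0.pkl","rb")); S,T=d["scene"],d["top"]
PT=cloud(T).reshape(-1,3); PS=cloud(S).reshape(-1,3)
def tob(P,p):
    c,s=np.cos(p[2]),np.sin(p[2]); D=P[:,:2]-p[:2]; return np.c_[D@[c,s],D@[-s,c],P[:,2]]
p=np.array([.565,.035,.225])
# initial from column+pulley: iterate
col=np.array([.4435,-.0517]);
for it in range(6):
    for nm,P in(("T",PT),("S",PS)):
        B=tob(P,p)
        sh=(abs(B[:,0])<.02)&(B[:,1]>-.12)&(B[:,1]<.07)&(B[:,2]>.088)&(B[:,2]<.105)&(abs(B[:,1]+.06)>.03)
        pu=(abs(B[:,0])<.05)&(abs(B[:,1]-.10)<.02)&(B[:,2]>.105)&(B[:,2]<.14)
        bed=(B[:,2]>.02)&(B[:,2]<.045)&(abs(B[:,0])<.07)&(abs(B[:,1])<.26)
        co=(abs(B[:,0]+.14)<.012)&(abs(B[:,1]+.06)<.012)&(B[:,2]>.205)
        A=B[sh]; k=np.polyfit(A[:,1],A[:,0],1)
        if it==5 or nm=="T":print(nm,"shaft",sh.sum(),k,A[:,2].max(),"pul y",B[pu][:,1].min(),B[pu][:,1].max(),np.median(B[pu],0),"col",co.sum(),np.median(B[co],0),"bed x",np.percentile(B[bed][:,0],[0.5,99.5]),"y",np.percentile(B[bed][:,1],[.5,99.5]))
        if nm=="T" and it<5:
            c,s=np.cos(p[2]),np.sin(p[2])
            dx=k[1]; dy=np.median(B[pu][:,1])-.10
            p[:2]+=[c*dx-s*dy,s*dx+c*dy]; p[2]-=k[0]; print(p)
np.save("p.npy",p)
E
```

```text
T shaft 212 [-0.00707793  0.00227435] 0.1030640084880447 pul y 0.09526490003951925 0.1116931802531297 [-0.00293236  0.10368029  0.12184708] col 45 [-0.13722316 -0.05651548  0.21449185] bed x [-0.03992755  0.04234946] y [-0.2196734   0.22093002]
[0.56639593 0.03909495 0.23207793]
T shaft 210 [-9.15446225e-04 -8.85869096e-05] 0.1030640084880447 pul y 0.0916765962102397 0.10807684570951141 [-0.00449341  0.0999701   0.12184708] col 45 [-0.13993789 -0.05916815  0.21449185] bed x [-0.04152129  0.03940414] y [-0.22328775  0.21753381]
[0.56631659 0.03904548 0.23299338]
T shaft 210 [-3.68475440e-06  1.23545728e-08] 0.1030640084880447 pul y 0.09171797299838284 0.10811982346519027 [-0.00431252  0.10001407  0.12184708] col 45 [-0.13991135 -0.0590052   0.21449185] bed x [-0.04145214  0.03932503] y [-0.2232636   0.21759802]
[0.56631335 0.03905917 0.23299706]
T shaft 210 [-1.48324970e-08 -1.12484635e-10] 0.1030640084880447 pul y 0.09170394839479822 0.10810585751793472 [-0.00431217  0.10000006  0.12184708] col 45 [-0.13991161 -0.05901874  0.21449185] bed x [-0.04145279  0.03932434] y [-0.22327769  0.21758409]
[0.56631334 0.03905923 0.23299708]
T shaft 210 [-5.97062570e-11 -2.44906982e-13] 0.1030640084880447 pul y 0.09170389211381118 0.10810580147306062 [-0.00431216  0.1         0.12184708] col 45 [-0.13991162 -0.05901879  0.21449185] bed x [-0.04145279  0.03932434] y [-0.22327775  0.21758403]
[0.56631334 0.03905923 0.23299708]
T shaft 210 [-2.40332310e-13 -9.40963579e-16] 0.1030640084880447 pul y 0.09170389188726213 0.10810580124746202 [-0.00431216  0.1         0.12184708] col 45 [-0.13991162 -0.05901879  0.21449185] bed x [-0.04145279  0.03932434] y [-0.22327775  0.21758403]
S shaft 112 [0.00426861 0.00496426] 0.10036629408307535 pul y 0.08741405081091592 0.10755247813011365 [0.00917676 0.09265752 0.11858475] col 23 [-0.1347495  -0.06259415  0.21343305] bed x [-0.03611512  0.04536347] y [-0.22639978  0.21259162]
```

```bash
python3 - <<'E'
from h import *
d=pickle.load(open("d0.pkl","rb")); S,T=d["scene"],d["top"]
p=np.load("p.npy")
def tob(P,p=p):
    c,s=np.cos(p[2]),np.sin(p[2]); D=P[...,:2]-p[:2]; return np.dstack([D@[c,s],D@[-s,c],P[...,2]])
for n,c in d.items():
    B=tob(cloud(c)).reshape(-1,3)
    m=(B[:,0]>-.115)&(B[:,0]<-.035)&(abs(B[:,1]+.06)<.02)&(B[:,2]>.15)
    q=B[m]; print(n,len(q),"bar y",np.percentile(q[:,1],[5,50,95]),"z",np.percentile(q[:,2],[5,50,75,95]))
    print(np.polyfit(q[:,0],q[:,2],1))
    m=(B[:,0]>-.03)&(B[:,0]<.05)&(abs(B[:,1]+.06)<.05)&(B[:,2]>.115); q=B[m]
    print(" gauge x",np.percentile(q[:,0],[2,50,98]),"y",np.percentile(q[:,1],[2,98]),"z",np.percentile(q[:,2],[2,98]))
def tow(b):
    c,s=np.cos(p[2]),np.sin(p[2]); return np.array([p[0]+c*b[0]-s*b[1],p[1]+s*b[0]+c*b[1],b[2]])
for b in([-.07,-.06,.18],[0,-.06,.108],[0,.1,.088],[0,.1,.13],[0,-.06,.088],[-.14,-.06,.215]):
    w=tow(b); print(b,np.round(w,4),"S",proj(S,w)[0].round(1),"T",proj(T,w)[0].round(1))
print(-S["R"].T@S["t"],-T["R"].T@T["t"])
a=S["color"][170:235,285:345,::-1]; cv2.imwrite("pics/dial0.png",cv2.resize(a,None,fx=9,fy=9,interpolation=cv2.INTER_CUBIC))
E
```

```text
scene 117 bar y [-0.0691166  -0.06591738 -0.05567039] z [0.17523682 0.1883818  0.19030616 0.19263781]
[0.00790084 0.18706951]
 gauge x [-0.00624138  0.01323979  0.01822319] y [-0.09606516 -0.03105979] z [0.14613109 0.21787574]
top 193 bar y [-0.06587004 -0.05917622 -0.05279839] z [0.18424189 0.18983744 0.19141881 0.19369097]
[0.00299027 0.18966855]
 gauge x [-0.0255779  -0.00370993  0.01496097] y [-0.09185804 -0.02683068] z [0.16029511 0.21927477]
[-0.07, -0.06, 0.18] [ 0.5121 -0.0355  0.18  ] S [301.  187.5] T [325.8 207. ]
[0, -0.06, 0.108] [ 0.5802 -0.0193  0.108 ] S [312.4 217.2] T [319.1 186.2]
[0, 0.1, 0.088] [0.5432 0.1364 0.088 ] S [353.  204.3] T [260.9 200.8]
[0, 0.1, 0.13] [0.5432 0.1364 0.13  ] S [354.  194.9] T [259.2 197.9]
[0, -0.06, 0.088] [ 0.5802 -0.0193  0.088 ] S [312.3 221.7] T [319.  187.7]
[-0.14, -0.06, 0.215] [ 0.4439 -0.0516  0.215 ] S [289.9 167. ] T [332.9 232.7]
[ 1.47853317 -0.32352374  1.03233724] [ 0.30974913 -0.00463824  1.38801037]
```

View pics/dial0.png

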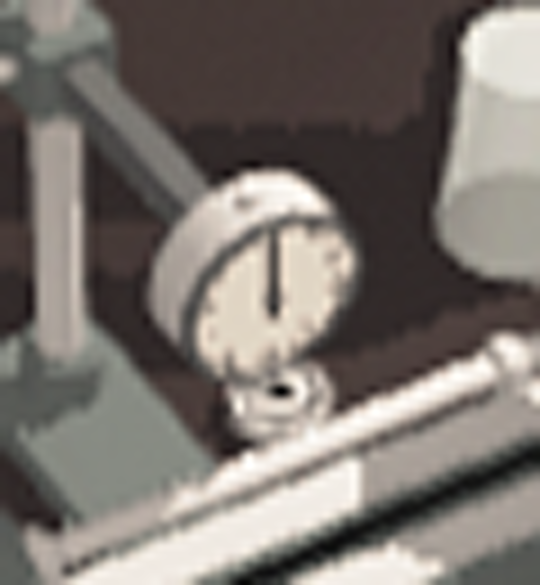

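```bash
cat >> h.py <<'E'
from scipy.spatial.transform import Rotation as Ro
BP=np.load("p.npy")
def tow(b):
    c,s=np.cos(BP[2]),np.sin(BP[2]); b=np.asarray(b,float); return np.array([BP[0]+c*b[0]-s*b[1],BP[1]+s*b[0]+c*b[1],b[2]])
def tobb(w):
    c,s=np.cos(BP[2]),np.sin(BP[2]); D=w[:2]-BP[:2]; return np.array([c*D[0]+s*D[1],-s*D[0]+c*D[1],w[2]])
_c,_s=np.cos(BP[2]),np.sin(BP[2])
RB=np.array([[_c,-_s,0],[_s,_c,0],[0,0,1.]])
RD=Ro.from_matrix(RB@np.array([[-1,0,0],[0,1,0],[0,0,-1.]]).T)  # tool x=-bx, y=by, z=-z
def tilt(a): # tilt about bench +y by a (rad): tool body leans toward bench +x for a>0
    return Ro.from_rotvec(RB[:,1]*a)*RD
def delta(pos,rot,tp,tr):
    t=rot.inv().apply(np.asarray(tp)-pos)*100; r=(rot.inv()*tr).as_rotvec()
    return np.round(t,2),np.round(r,4)
def meas(o): return np.array(o["position"]),Ro.from_quat(o["tool_rot"])
E
python3 - <<'E'
from h import *
from rig import robot
o=robot.get_obs(); P,R=meas(o); P=np.array([.226,.583,.195])
print(RD.as_matrix())
for b in([-.07,-.06,.30],):
    print(delta(P,R,tow(b),RD))
E
```

```text
[[-0.97297876 -0.23089465  0.        ]
 [-0.23089465  0.97297876  0.        ]
 [-0.          0.         -1.        ]]
(array([-49.07, -47.28, -10.5 ]), array([-0.000e+00, -1.000e-04, -6.038e-01]))
```

>>> send_rows(
  deltas=[
    {"tz":-3},
    {"tz":-7},
    {"tx":-2,"ty":-2,"tz":-10.5,"rz":-0.1},
    {"tx":-5,"ty":-4.8,"tz":-10.5,"rz":-0.2},
    {"tx":-7.8,"ty":-7.5,"tz":-10.5,"rz":-0.3},
  ],
  claw=4.5,
  squeeze=10,
)

```text
schema error: expected keys tx, ty, tz, rx, ry, rz
```

```bash
python3 - <<'E'
from h import *
from rig import robot
o=robot.get_obs(); P,R=meas(o); print(o["time"],P,R.as_quat().round(4),o["ft_force"],o["grip_width"],np.round(o["q"],3))
print(delta(P,R,tow([-.07,-.06,.30]),RD))
E
```

```text
1.2 [0.22642169 0.5825019  0.19503742] [ 0.1844  0.9829 -0.     -0.    ] [ 0.08146229 -0.46640379 -0.29806913] 0.08707546421318389 [ 1.021  0.528  1.433  0.     1.181 -0.178]
(array([-49.02, -47.25, -10.5 ]), array([-0.000e+00, -1.000e-04, -6.038e-01]))
```

>>> send_rows(
  deltas=[
    {"tx":0,"ty":0,"tz":-3,"rx":0,"ry":0,"rz":0},
    {"tx":0,"ty":0,"tz":-7,"rx":0,"ry":0,"rz":0},
    {"tx":-2,"ty":-2,"tz":-10.5,"rx":0,"ry":0,"rz":-0.1},
    {"tx":-4.5,"ty":-4.4,"tz":-10.5,"rx":0,"ry":0,"rz":-0.2},
    {"tx":-7.3,"ty":-7.1,"tz":-10.5,"rx":0,"ry":0,"rz":-0.3},
  ],
  claw=4.5,
  squeeze=10,
)

```text
time: 1.62
position: [0.2699, 0.4912, 0.3032]
tool_rot: [0.032, 0.999, 0.003, 0.002]
ft_force: [2.5, -0.0, -0.4]
grip_width: 0.0614
```

```bash
python3 - <<'E'
from h import *
from rig import robot
o=robot.get_obs(); P,R=meas(o); print(o["time"],P,R.as_quat().round(4),o["ft_force"],o["grip_width"],np.round(o["q"],3))
print(delta(P,R,tow([-.07,-.06,.30]),RD))
E
```

```text
1.6167 [0.26991597 0.49116237 0.30324862] [0.0316 0.9995 0.003  0.0024] [ 2.5166639  -0.01019121 -0.39892753] 0.06136543879666554 [ 0.869  0.326  1.459 -0.     1.348 -0.639]
(array([-27.49, -51.03,   0.14]), array([ 0.0054,  0.0055, -0.2962]))
```

>>> send_rows(
  deltas=[
    {"tx":-1.8,"ty":-3.4,"tz":0,"rx":0,"ry":0,"rz":-0.06},
    {"tx":-3.6,"ty":-6.8,"tz":0,"rx":0,"ry":0,"rz":-0.12},
    {"tx":-5.4,"ty":-10.2,"tz":0,"rx":0,"ry":0,"rz":-0.18},
    {"tx":-7.2,"ty":-13.6,"tz":0,"rx":0,"ry":0,"rz":-0.24},
    {"tx":-9,"ty":-17,"tz":0,"rx":0,"ry":0,"rz":-0.3},
  ],
)

```text
time: 2.03
position: [0.3468, 0.3123, 0.3003]
tool_rot: [-0.116, 0.993, 0.0, 0.0]
ft_force: [-0.3, -0.2, 0.7]
grip_width: 0.0452
```

```bash
cat > st.py <<'E'
from h import *
from rig import robot
import sys
o=robot.get_obs(); P,R=meas(o); print("t",round(o["time"],2),"bench",tobb(P).round(4),"z",P[2].round(4),"F",np.round(o["ft_force"],2),"M",np.round(o["moment"],2),"w",round(o["grip_width"],4),"q",np.round(o["q"],3))
e=(RD.inv()*R).as_rotvec(); print("rot err",e.round(4))
if len(sys.argv)>3:
    print(delta(P,R,tow([float(x) for x in sys.argv[1:4]]),tilt(float(sys.argv[4]) if len(sys.argv)>4 else 0)))
E
python3 st.py -.07 -.06 .30
```

```text
t 2.03 bench [-0.1505  0.3165  0.3003] z 0.3003 F [-0.33 -0.25  0.68] M [0.03 0.01 0.03] w 0.0452 q [ 0.493  0.186  1.667 -0.     1.287 -1.31 ]
rot err [-0.0001 -0.0008  0.0003]
(array([-8.060e+00, -3.765e+01,  3.000e-02]), array([ 0.0001,  0.0008, -0.0003]))
```

>>> send_rows(
  deltas=[
    {"tx":-0.8,"ty":-3.8,"tz":0,"rx":0,"ry":0,"rz":0},
    {"tx":-1.6,"ty":-7.6,"tz":0,"rx":0,"ry":0,"rz":0},
    {"tx":-2.4,"ty":-11.4,"tz":0,"rx":0,"ry":0,"rz":0},
    {"tx":-3.3,"ty":-15.3,"tz":0,"rx":0,"ry":0,"rz":0},
    {"tx":-4.1,"ty":-19.2,"tz":0,"rx":0,"ry":0,"rz":0},
  ],
)

```text
time: 2.45
position: [0.4306, 0.1345, 0.3004]
tool_rot: [-0.114, 0.993, 0.0, 0.001]
ft_force: [0.3, 0.7, -0.0]
grip_width: 0.0453
```

>>> send_rows(
  deltas=[
    {"tx":-0.8,"ty":-3.8,"tz":0,"rx":0,"ry":0,"rz":0},
    {"tx":-1.6,"ty":-7.6,"tz":0,"rx":0,"ry":0,"rz":0},
    {"tx":-2.4,"ty":-11.4,"tz":0,"rx":0,"ry":0,"rz":0},
    {"tx":-3.2,"ty":-15.2,"tz":0,"rx":0,"ry":0,"rz":0},
    {"tx":-3.9,"ty":-18.4,"tz":0,"rx":0,"ry":0,"rz":0},
  ],
)

```text
time: 2.87
position: [0.5107, -0.0368, 0.3002]
tool_rot: [-0.114, 0.994, -0.0, 0.0]
ft_force: [0.8, 0.6, 1.2]
grip_width: 0.0452
```

```bash
python3 st.py -.07 -.06 .161; python3 - <<'E'
from h import *
from rig import robot
for n in("scene","top"):
    c=robot.camera(n); cv2.imwrite(f"pics/{n}1.png",c["color"][:,:,::-1])
    if n=="top": cv2.imwrite("pics/t1z.png",cv2.resize(c["color"][110:290,210:410,::-1],None,fx=3.3,fy=3.3,interpolation=cv2.INTER_CUBIC))
E
```

```text
t 2.87 bench [-0.0716 -0.0609  0.3002] z 0.3002 F [0.8  0.62 1.17] M [0.08 0.02 0.03] w 0.0452 q [-0.29   0.257  1.57  -0.     1.313 -2.089]
rot err [ 0.0008 -0.0007  0.0051]
(array([-0.15,  0.11, 13.92]), array([-0.0008,  0.0007, -0.0051]))
```

View pics/scene1.png

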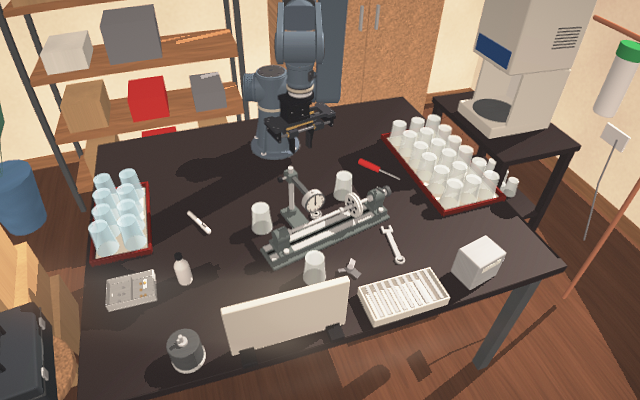

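>>> send_rows(
  deltas=[
    {"tx":-0.15,"ty":0.1,"tz":3,"rx":0,"ry":0,"rz":-0.005},
    {"tx":-0.15,"ty":0.1,"tz":6,"rx":0,"ry":0,"rz":-0.005},
    {"tx":-0.15,"ty":0.1,"tz":8.5,"rx":0,"ry":0,"rz":-0.005},
    {"tx":-0.15,"ty":0.1,"tz":9.5,"rx":0,"ry":0,"rz":-0.005},
    {"tx":-0.15,"ty":0.1,"tz":10,"rx":0,"ry":0,"rz":-0.005},
  ],
)

```text
time: 3.38
position: [0.5091, -0.0316, 0.198]
tool_rot: [-0.117, 0.993, 0.001, -0.002]
ft_force: [-0.2, 0.7, 0.2]
grip_width: 0.0449
```

```bash
cat > snap.py <<'E'
from h import *
from rig import robot
import sys
t=sys.argv[1]; n=sys.argv[2]; x0,x1,y0,y1=[int(v) for v in sys.argv[3:7]]
c=robot.camera(n); a=c["color"][y0:y1,x0:x1,::-1]; f=min(700/a.shape[1],560/a.shape[0])
cv2.imwrite(f"pics/{t}.png",cv2.resize(a,None,fx=f,fy=f,interpolation=cv2.INTER_CUBIC)); pickle.dump(c,open(f"pics/{t}.pkl","wb"))
E
python3 st.py -.07 -.06 .161; python3 snap.py t2 top 240 400 140 290; python3 snap.py s2 scene 240 400 120 260
```

```text
t 3.38 bench [-0.072  -0.0556  0.198 ] z 0.198 F [-0.16  0.67  0.21] M [-0.01  0.03 -0.01] w 0.0449 q [-0.282  0.372  1.71   0.     1.065 -2.087]
rot err [-0.0026  0.0041 -0.0015]
(array([-0.21, -0.45,  3.7 ]), array([ 0.0026, -0.0041,  0.0015]))
```

View pics/t2.png

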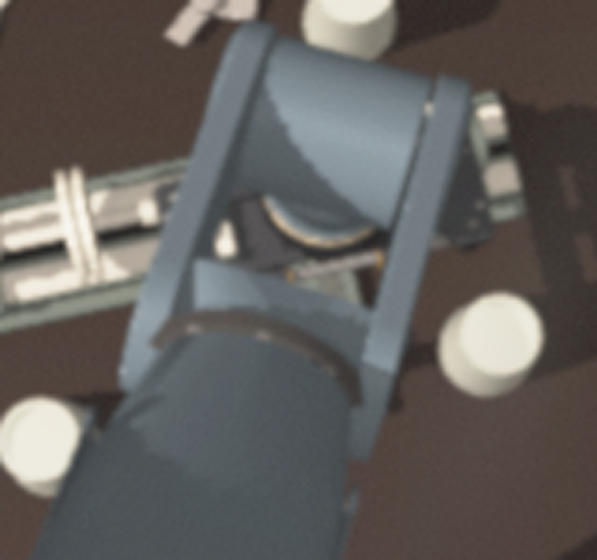

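View pics/s2.png

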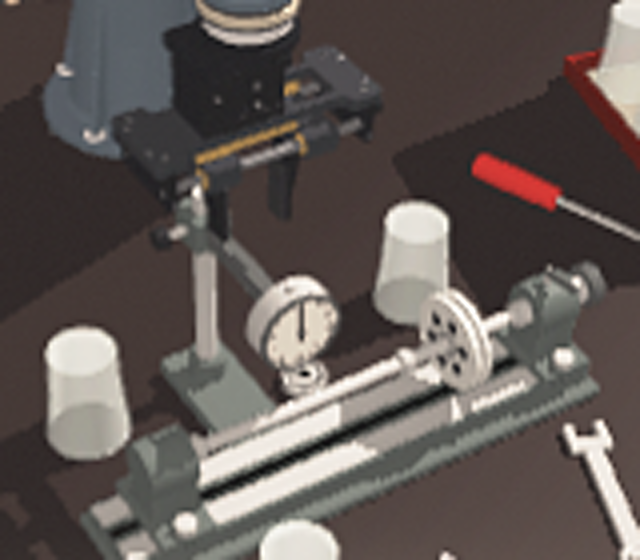

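>>> send_rows(
  deltas=[
    {"tx":0,"ty":0,"tz":0,"rx":0,"ry":0,"rz":0},
    {"tx":0,"ty":0,"tz":0,"rx":0,"ry":0,"rz":0},
  ],
)

```text
time: 3.65
position: [0.512, -0.0327, 0.2013]
tool_rot: [-0.117, 0.993, -0.001, 0.001]
ft_force: [-1.2, 0.1, -0.5]
grip_width: 0.0454
```

```bash
python3 st.py -.07 -.06 .161;python3 - <<'E'
from h import *
c=pickle.load(open("pics/s2.pkl","rb")); 
for b in([-.07,-.056,.198],[-.07,-.056-.026,.198],[-.07,-.056+.026,.198]): print((proj(c,tow(b))[0]-[240,120])*4)
E
```

```text
t 3.65 bench [-0.0694 -0.0573  0.2013] z 0.2013 F [-1.19  0.07 -0.51] M [0.04 0.03 0.02] w 0.0454 q [-0.282  0.368  1.705  0.     1.066 -2.087]
rot err [ 0.0013 -0.0023 -0.0016]
(array([ 0.07, -0.26,  4.03]), array([-0.0013,  0.0023,  0.0016]))
[248.32636453 250.76802073]
[219.41024035 261.67470187]
[276.7896987  240.03858189]
```

```bash
python3 snap.py s3 scene 270 340 140 200; python3 - <<'E'
from h import *
c=pickle.load(open("pics/s3.pkl","rb")); z=cloud(c)
a=cv2.imread("pics/s3.png"); f=560/60
for b in([-.07,-.0573,.201],[-.07,-.0573-.025,.201],[-.07,-.0573+.025,.201]):
    q=(proj(c,tow(b))[0]-[270,140]+.5)*f; cv2.circle(a,tuple(int(v) for v in q),4,(0,0,255),-1)
a=cv2.convertScaleAbs(a,alpha=1.6,beta=20); cv2.imwrite("pics/s3b.png",a)
B=z.reshape(-1,3); B=np.array([tobb(w) for w in B[(np.abs(B[:,0]-.5)<.06)&(np.abs(B[:,1]+.03)<.1)&(B[:,2]>.19)&(B[:,2]<.3)]])
m=(abs(B[:,0]+.07)<.03)
for lo in np.arange(.19,.26,.01):
    k=m&(B[:,2]>lo)&(B[:,2]<lo+.01); print(round(lo,2),k.sum(),B[k][:,1].round(3)[:40:3])
E
```

```text
0.19 23 [-0.056 -0.056 -0.066 -0.058 -0.059 -0.06  -0.06  -0.063]
0.2 0 []
0.21 0 []
0.22 2 [-0.036]
0.23 31 [-0.037 -0.037 -0.031 -0.033 -0.036 -0.028 -0.089 -0.09  -0.088 -0.089
 -0.085]
0.24 31 [-0.036 -0.038 -0.028 -0.035 -0.037 -0.027 -0.09  -0.09  -0.09  -0.084
 -0.085]
0.25 31 [-0.034 -0.035 -0.035 -0.031 -0.035 -0.035 -0.093 -0.091 -0.088 -0.091
 -0.088]
0.26 32 [-0.035 -0.035 -0.032 -0.024 -0.03  -0.033 -0.093 -0.095 -0.082 -0.092
 -0.092]
```

View pics/s3b.png

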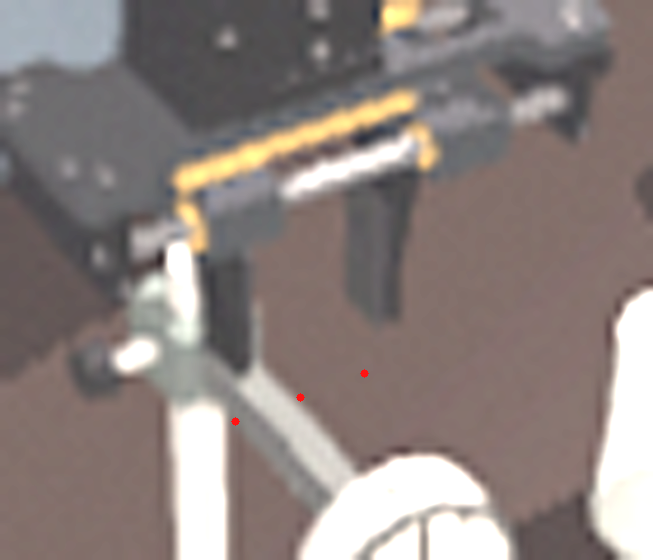

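```bash
python3 - <<'E'
from h import *
d=pickle.load(open("d0.pkl","rb"))
for n,c,ctr in(("S0",d["scene"],np.array([.226,.583])),("T0",d["top"],np.array([.226,.583])),("S3",pickle.load(open("pics/s3.pkl","rb")),np.array([.512,-.0335]))):
    z=cloud(c).reshape(-1,3); m=(np.hypot(*(z[:,:2]-ctr).T)<.1)&(z[:,2]>.13)&(z[:,2]<.4); q=z[m]
    if not len(q): print(n,"none"); continue
    print(n,len(q)); 
    for lo in np.arange(.15,.36,.01):
        k=q[(q[:,2]>=lo)&(q[:,2]<lo+.01)]
        if len(k): print("  ",round(lo,2),len(k),(k[:,:2].mean(0)-ctr).round(3),k[:,0].min().round(3),k[:,0].max().round(3),k[:,1].min().round(3),k[:,1].max().round(3))
E
```

```text
S0 1079
   0.22 16 [0.009 0.   ] 0.211 0.256 0.528 0.627
   0.23 16 [ 0.    -0.016] 0.197 0.258 0.529 0.624
   0.24 19 [0.013 0.011] 0.214 0.258 0.529 0.629
   0.25 14 [ 0.002 -0.012] 0.197 0.257 0.528 0.626
   0.26 25 [ 0.009 -0.003] 0.198 0.258 0.527 0.628
   0.27 19 [0.01  0.001] 0.2 0.261 0.521 0.63
   0.28 11 [0.019 0.026] 0.219 0.259 0.521 0.635
   0.29 37 [ 0.018 -0.022] 0.165 0.295 0.488 0.649
   0.3 107 [ 0.03  -0.013] 0.171 0.295 0.487 0.652
   0.31 102 [ 0.027 -0.008] 0.183 0.294 0.486 0.654
   0.32 124 [ 0.018 -0.002] 0.181 0.296 0.485 0.653
   0.33 261 [ 0.007 -0.009] 0.162 0.299 0.486 0.681
   0.34 50 [ 0.015 -0.023] 0.202 0.261 0.528 0.593
   0.35 55 [ 0.009 -0.029] 0.19 0.254 0.525 0.591
T0 2091
   0.22 4 [0.021 0.038] 0.244 0.249 0.62 0.622
   0.23 5 [0.021 0.038] 0.244 0.249 0.62 0.622
   0.24 3 [0.025 0.037] 0.25 0.252 0.619 0.621
   0.25 6 [0.029 0.041] 0.252 0.257 0.62 0.627
   0.26 4 [0.03  0.041] 0.255 0.257 0.62 0.628
   0.29 54 [-0.014 -0.06 ] 0.162 0.291 0.488 0.646
   0.3 140 [ 0.026 -0.017] 0.161 0.291 0.488 0.65
   0.31 241 [ 0.023 -0.012] 0.163 0.291 0.4
[... 581 characters left out ...]
2 5 [0.047 0.007] 0.508 0.588 -0.062 -0.011
   0.23 31 [ 0.006 -0.001] 0.501 0.533 -0.066 -0.0
   0.24 31 [0.006 0.001] 0.499 0.534 -0.067 0.0
   0.25 31 [0.007 0.002] 0.5 0.532 -0.067 -0.001
   0.26 32 [0.007 0.001] 0.501 0.535 -0.069 0.002
   0.27 36 [0.006 0.007] 0.5 0.535 -0.07 0.006
   0.28 12 [-0.001  0.031] 0.497 0.52 -0.008 0.007
   0.29 16 [0.003 0.002] 0.493 0.559 -0.125 0.058
   0.3 112 [ 0.022 -0.006] 0.463 0.57 -0.127 0.056
   0.31 192 [0.026 0.009] 0.463 0.573 -0.123 0.056
   0.32 190 [ 0.023 -0.001] 0.481 0.573 -0.132 0.064
   0.33 280 [0.014 0.   ] 0.453 0.571 -0.133 0.066
   0.34 407 [ 0.01  -0.012] 0.458 0.57 -0.131 0.063
   0.35 94 [ 0.021 -0.019] 0.504 0.551 -0.086 -0.012
```

The camera shows the finger ends at about z 0.226, while the reported TCP is at 0.201. Both cameras agree with the table and bench heights. I'll descend part way with the fingers clear of the bar and check again.

>>> send_rows(
  deltas=[
    {"tx":0,"ty":-0.25,"tz":1.5,"rx":0,"ry":0,"rz":0},
    {"tx":0,"ty":-0.25,"tz":3,"rx":0,"ry":0,"rz":0},
    {"tx":0,"ty":-0.25,"tz":4,"rx":0,"ry":0,"rz":0},
    {"tx":0,"ty":-0.25,"tz":4.5,"rx":0,"ry":0,"rz":0},
    {"tx":0,"ty":-0.25,"tz":4.5,"rx":0,"ry":0,"rz":0},
  ],
)

```text
time: 4.12
position: [0.5111, -0.035, 0.1544]
tool_rot: [-0.117, 0.993, 0.0, -0.001]
ft_force: [0.2, 0.8, 0.3]
grip_width: 0.0449
```

```bash
python3 st.py -.07 -.06 .161;python3 snap.py s4 scene 270 340 140 200; python3 - <<'E'
from h import *
c=pickle.load(open("pics/s4.pkl","rb")); B=cloud(c).reshape(-1,3); B=np.array([tobb(w) for w in B])
a=cv2.imread("pics/s4.png"); a=cv2.convertScaleAbs(a,alpha=1.6,beta=20); cv2.imwrite("pics/s4b.png",a)
m=(abs(B[:,0]+.065)<.022)&(abs(abs(B[:,1]+.06)-.03)<.012)
for lo in np.arange(.13,.25,.005):
    k=m&(B[:,2]>lo)&(B[:,2]<lo+.005); print(round(lo,3),k.sum(),B[k][:,1].round(3)[:40:3],B[k][:,0].round(3)[:40:3])
E
```

```text
t 4.12 bench [-0.0708 -0.0593  0.1544] z 0.1544 F [0.16 0.83 0.31] M [ 0.05 -0.01 -0.01] w 0.0449 q [-0.287  0.435  1.754  0.     0.954 -2.092]
rot err [-0.0009  0.0015 -0.0012]
(array([-0.08, -0.07, -0.66]), array([ 0.0009, -0.0015,  0.0012]))
0.13 0 [] []
0.135 0 [] []
0.14 0 [] []
0.145 0 [] []
0.15 0 [] []
0.155 0 [] []
0.16 0 [] []
0.165 0 [] []
0.17 0 [] []
0.175 0 [] []
0.18 11 [-0.037 -0.036 -0.091 -0.091] [-0.078 -0.061 -0.067 -0.06 ]
0.185 11 [-0.037 -0.033 -0.092 -0.09 ] [-0.079 -0.06  -0.071 -0.061]
0.19 16 [-0.038 -0.039 -0.036 -0.091 -0.083 -0.085] [-0.077 -0.069 -0.061 -0.078 -0.061 -0.057]
0.195 14 [-0.038 -0.034 -0.034 -0.094 -0.091] [-0.076 -0.059 -0.059 -0.061 -0.059]
0.2 17 [-0.038 -0.031 -0.034 -0.093 -0.083 -0.087] [-0.075 -0.063 -0.059 -0.075 -0.061 -0.059]
0.205 11 [-0.036 -0.039 -0.037 -0.087] [-0.08  -0.069 -0.059 -0.059]
0.21 13 [-0.038 -0.03  -0.094 -0.086 -0.093] [-0.076 -0.06  -0.078 -0.062 -0.056]
0.215 18 [-0.039 -0.036 -0.028 -0.095 -0.096 -0.085] [-0.075 -0.062 -0.057 -0.076 -0.063 -0.058]
0.22 15 [-0.035 -0.038 -0.038 -0.027 -0.091] [-0.081 -0.065 -0.065 -0.059 -0.058]
0.225 13 [-0.033 -0.03  -0.033 -0.095 -0.095] [-0.072 -0.06  -0.06  -0.058 -0.057]
0.23 12 [-0.033 -0.035 -0.023 -0.091] [-0.066 -0.063 -0.059 -0.059]
0.235 7 [-0.033 -0.03  -0.035] [-0.079 -0.06  -0.058]
0.24 4 [-0.033 -0.035] [-0.078 -0.057]
0.245 3 [-0.034] [-0.077]
```

View pics/s4b.png

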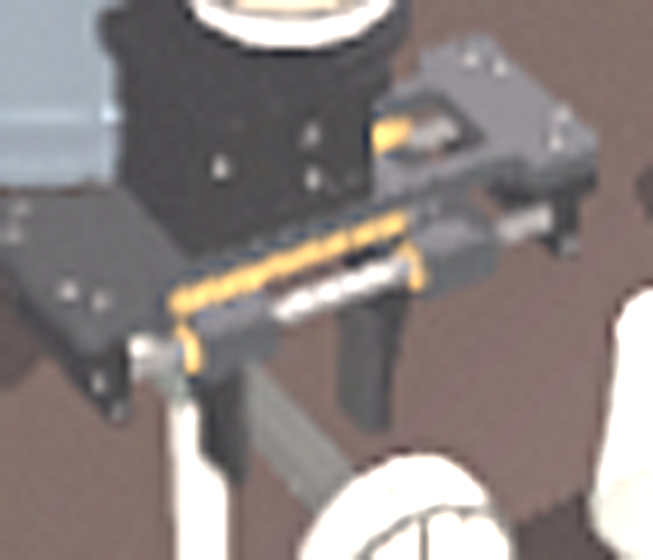

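Confirmed again: the finger ends are about 25 mm above the reported TCP (0.180 against 0.155). I'll plan by camera height, so the gauge grip wants a reported z of about 0.136.

>>> send_rows(
  deltas=[
    {"tx":0,"ty":0,"tz":1,"rx":0,"ry":0,"rz":0},
    {"tx":0,"ty":0,"tz":1.8,"rx":0,"ry":0,"rz":0},
    {"tx":0,"ty":0,"tz":1.9,"rx":0,"ry":0,"rz":0},
  ],
)

```text
time: 4.42
position: [0.5107, -0.0349, 0.1348]
tool_rot: [-0.117, 0.993, 0.0, -0.001]
ft_force: [-0.1, 0.6, 0.5]
grip_width: 0.045
```

>>> send_rows(
  deltas=[
    {"tx":0,"ty":0,"tz":0,"rx":0,"ry":0,"rz":0},
    {"tx":0,"ty":0,"tz":0,"rx":0,"ry":0,"rz":0},
    {"tx":0,"ty":0,"tz":0,"rx":0,"ry":0,"rz":0},
    {"tx":0,"ty":0,"tz":0,"rx":0,"ry":0,"rz":0},
  ],
  claw=0.5,
  squeeze=10,
)

```text
time: 4.75
position: [0.5119, -0.0352, 0.1363]
tool_rot: [-0.117, 0.993, -0.0, 0.0]
ft_force: [0.1, 0.1, -0.3]
grip_width: 0.0261
```

```bash
python3 st.py -.07 -.06 .135;python3 snap.py s5 scene 270 350 140 230
```

```text
t 4.75 bench [-0.0701 -0.0597  0.1363] z 0.1363 F [ 0.15  0.06 -0.26] M [0.08 0.1  0.03] w 0.0261 q [-0.287  0.463  1.772 -0.     0.907 -2.092]
rot err [ 0.0004 -0.0006 -0.0013]
(array([-0.01, -0.03,  0.13]), array([-0.0004,  0.0006,  0.0013]))
```

View pics/s5.png

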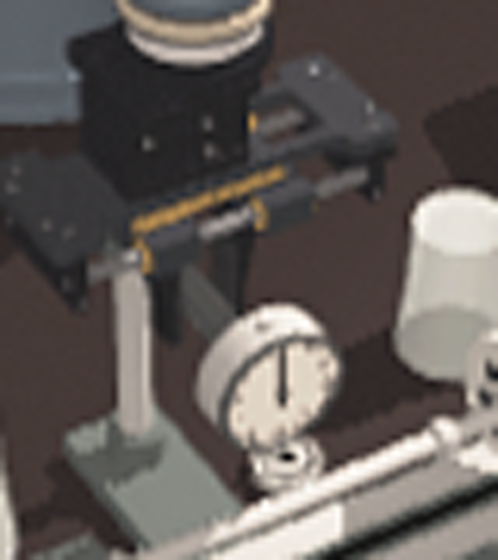

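>>> send_rows(
  deltas=[
    {"tx":0,"ty":0,"tz":0,"rx":0,"ry":0,"rz":0},
    {"tx":0,"ty":0,"tz":0,"rx":0,"ry":0,"rz":0},
    {"tx":0,"ty":0,"tz":0,"rx":0,"ry":0,"rz":0},
    {"tx":0,"ty":0,"tz":0,"rx":0,"ry":0,"rz":0},
    {"tx":0,"ty":0,"tz":0,"rx":0,"ry":0,"rz":0},
  ],
)

```text
time: 5.22
position: [0.512, -0.0358, 0.1363]
tool_rot: [-0.117, 0.993, -0.001, 0.0]
ft_force: [-0.9, -3.8, 1.3]
grip_width: 0.0138
```

```bash
python3 st.py -.07 -.06 .135
```

```text
t 5.22 bench [-0.0701 -0.0603  0.1363] z 0.1363 F [-0.88 -3.77  1.32] M [-0.51  0.11 -0.08] w 0.0138 q [-2.870e-01  4.630e-01  1.772e+00 -1.000e-03  9.060e-01 -2.092e+00]
rot err [ 0.0011 -0.0005 -0.0012]
(array([-0.01,  0.03,  0.13]), array([-0.0011,  0.0005,  0.0012]))
```

>>> send_rows(
  deltas=[
    {"tx":0,"ty":-0.05,"tz":0.15,"rx":0,"ry":0,"rz":0},
    {"tx":0,"ty":-0.05,"tz":0.35,"rx":0,"ry":0,"rz":0},
    {"tx":0,"ty":-0.05,"tz":0.55,"rx":0,"ry":0,"rz":0},
    {"tx":0,"ty":-0.05,"tz":0.75,"rx":0,"ry":0,"rz":0},
    {"tx":0,"ty":-0.05,"tz":0.9,"rx":0,"ry":0,"rz":0},
  ],
)

```text
time: 5.63
position: [0.512, -0.0357, 0.1277]
tool_rot: [-0.117, 0.993, -0.0, 0.0]
ft_force: [-1.8, -0.6, 6.5]
grip_width: 0.0138
```

```bash
python3 st.py;python3 snap.py s6 scene 270 350 140 230
```

```text
t 5.63 bench [-0.0701 -0.0602  0.1277] z 0.1277 F [-1.84 -0.61  6.48] M [-0.3   0.25 -0.1 ] w 0.0138 q [-0.288  0.476  1.779 -0.     0.885 -2.093]
rot err [ 0.0004 -0.0007 -0.0012]
```

View pics/s6.png

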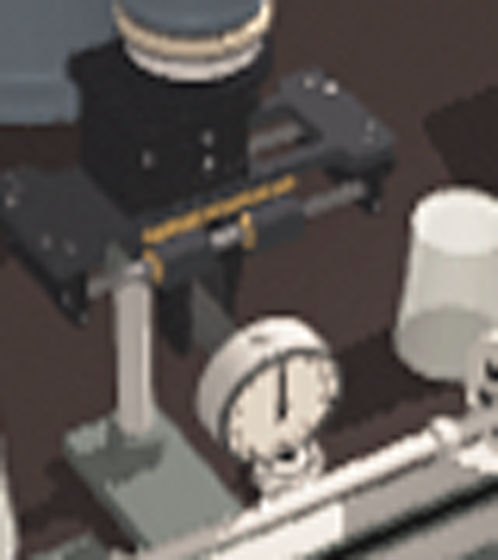

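```bash
cat > dial.py <<'E'
from h import *
def rectify(c,zc,x=.0175,yc=-.06,n=241,half=.03):
    # face viewed from +x: right = +y? facing -x, up z: right-hand = +y
    g=np.linspace(-half,half,n); Y,Z=np.meshgrid(g,-g)
    X=np.stack([np.full(Y.size,x),yc+Y.ravel(),zc+Z.ravel()],1)
    W=np.array([tow(b) for b in X]); px=proj(c,W).astype(np.float32)
    return cv2.remap(c["color"],px[:,0].reshape(n,n),px[:,1].reshape(n,n),cv2.INTER_CUBIC)
if __name__=="__main__":
    import sys
    a=[]
    for f,z in zip(sys.argv[1::2],sys.argv[2::2]):
        c=pickle.load(open(f"pics/{f}.pkl","rb")); a.append(rectify(c,float(z)))
    im=np.hstack(a)[:,:,::-1].copy()
    for i in range(len(a)): cv2.drawMarker(im,(120+241*i,120),(0,0,255),cv2.MARKER_CROSS,8)
    cv2.imwrite("pics/rect.png",im)
E
python3 dial.py s2 .1835 s5 .1835 s6 .175
```

```text
(no output)
```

View pics/rect.png

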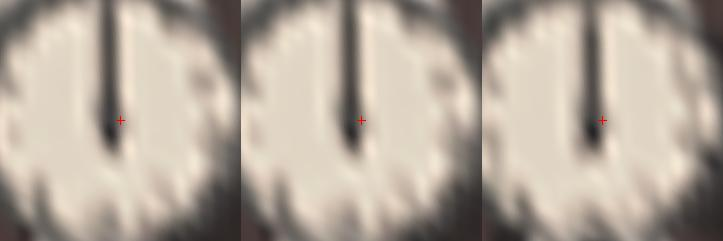

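```bash
cat > needle.py <<'E'
from dial import *
from scipy.ndimage import map_coordinates
def read(c,zc,yc=-.0629):
    im=rectify(c,zc,yc=yc).astype(float).mean(2); best=None
    th=np.deg2rad(np.arange(0,360,1.0)); r=np.arange(16,72,1.0)
    res=[]
    for dy in range(-6,7,2):
        for dx in range(-6,7,2):
            xx=120+dx+np.outer(np.sin(th),r); yy=120+dy-np.outer(np.cos(th),r)
            s=map_coordinates(im,[yy,xx],order=1).mean(1); i=s.argmin(); res.append((s[i],np.rad2deg(th[i]),dx,dy))
    res.sort(); k=np.array(res[:8]); a=np.deg2rad(k[:,1]); A=np.rad2deg(np.arctan2(np.sin(a).mean(),np.cos(a).mean()))%360
    # fixed-centre centroid
    return A,k[:,1].std(),res[0],im
if __name__=="__main__":
    import sys
    for f,z in zip(sys.argv[1::2],sys.argv[2::2]):
        c=pickle.load(open(f"pics/{f}.pkl","rb")); A,sd,b,im=read(c,float(z)); print(f,"needle deg",round(A,1),"plunger mm (mod10)",round(A/36,2),"sd",round(sd,1),b)
E
python3 needle.py s2 .1825 s5 .1825 s6 .174
```

```text
s2 needle deg 358.9 plunger mm (mod10) 9.97 sd 172.6 (np.float64(70.18332482192065), np.float64(359.0), 2, 6)
s5 needle deg 359.0 plunger mm (mod10) 9.97 sd 172.7 (np.float64(70.69270168307449), np.float64(359.0), 2, 6)
s6 needle deg 358.9 plunger mm (mod10) 9.97 sd 117.9 (np.float64(75.77043671891293), np.float64(359.0), 2, 6)
```

>>> send_rows(
  deltas=[
    {"tx":0,"ty":0,"tz":0.1,"rx":0,"ry":0,"rz":0},
    {"tx":0,"ty":0,"tz":0.2,"rx":0,"ry":0,"rz":0},
    {"tx":0,"ty":0,"tz":0.3,"rx":0,"ry":0,"rz":0},
    {"tx":0,"ty":0,"tz":0.4,"rx":0,"ry":0,"rz":0},
    {"tx":0,"ty":0,"tz":0.5,"rx":0,"ry":0,"rz":0},
  ],
)

```text
time: 6.1
position: [0.512, -0.0357, 0.1228]
tool_rot: [-0.117, 0.993, -0.0, 0.0]
ft_force: [-0.8, -1.8, 7.0]
grip_width: 0.0137
```

```bash
python3 st.py;python3 snap.py s7 scene 270 350 140 230; python3 needle.py s7 .170; python3 dial.py s7 .170
```

```text
t 6.1 bench [-0.0701 -0.0602  0.1228] z 0.1228 F [-0.75 -1.81  7.03] M [-0.24  0.27 -0.11] w 0.0137 q [-0.288  0.484  1.784 -0.     0.873 -2.093]
rot err [ 0.0004 -0.0007 -0.0012]
s7 needle deg 359.1 plunger mm (mod10) 9.98 sd 172.6 (np.float64(77.42261904761904), np.float64(0.0), 2, -6)
```

View pics/rect.png

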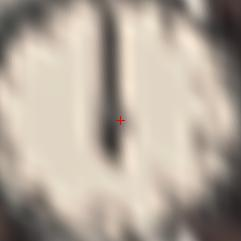

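>>> send_rows(
  deltas=[
    {"tx":0,"ty":0,"tz":0.1,"rx":0,"ry":0,"rz":0},
    {"tx":0,"ty":0,"tz":0.2,"rx":0,"ry":0,"rz":0},
    {"tx":0,"ty":0,"tz":0.3,"rx":0,"ry":0,"rz":0},
    {"tx":0,"ty":0,"tz":0.4,"rx":0,"ry":0,"rz":0},
  ],
)

```text
time: 6.48
position: [0.512, -0.0357, 0.1189]
tool_rot: [-0.117, 0.993, -0.0, 0.0]
ft_force: [-1.6, -1.7, 7.1]
grip_width: 0.0139
```

```bash
python3 st.py;python3 snap.py s8 scene 270 350 140 230; python3 needle.py s8 .166; python3 dial.py s8 .166
```

```text
t 6.48 bench [-0.0701 -0.0602  0.1189] z 0.1189 F [-1.62 -1.69  7.13] M [-0.26  0.31 -0.09] w 0.0139 q [-0.288  0.49   1.787 -0.     0.864 -2.093]
rot err [ 0.0004 -0.0007 -0.0011]
s8 needle deg 73.6 plunger mm (mod10) 2.05 sd 3.2 (np.float64(119.20865202037929), np.float64(75.0), -6, -2)
```

View pics/rect.png

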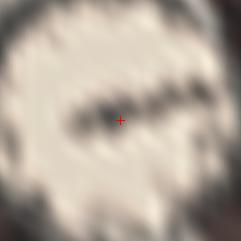

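>>> send_rows(
  deltas=[
    {"tx":0,"ty":0,"tz":0.1,"rx":0,"ry":0,"rz":0},
    {"tx":0,"ty":0,"tz":0.2,"rx":0,"ry":0,"rz":0},
    {"tx":0,"ty":0,"tz":0.3,"rx":0,"ry":0,"rz":0},
    {"tx":0,"ty":0,"tz":0.36,"rx":0,"ry":0,"rz":0},
    {"tx":0,"ty":0,"tz":0.36,"rx":0,"ry":0,"rz":0},
  ],
)

```text
time: 6.95
position: [0.512, -0.0358, 0.1153]
tool_rot: [-0.117, 0.993, -0.0, 0.0]
ft_force: [-1.1, -1.5, 6.3]
grip_width: 0.0141
```

```bash
python3 st.py;python3 snap.py s9 scene 270 350 140 230; python3 needle.py s9 .162; python3 dial.py s9 .162
```

```text
t 6.95 bench [-0.0701 -0.0603  0.1153] z 0.1153 F [-1.11 -1.54  6.31] M [-0.28  0.27 -0.11] w 0.0141 q [-0.288  0.496  1.79  -0.     0.855 -2.093]
rot err [ 0.0004 -0.0007 -0.0011]
s9 needle deg 203.8 plunger mm (mod10) 5.66 sd 2.9 (np.float64(106.38676698623723), np.float64(203.0), -2, -6)
```

View pics/rect.png

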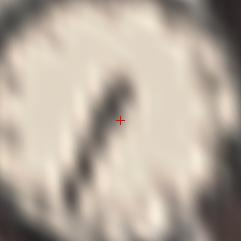

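>>> send_rows(
  deltas=[
    {"tx":0,"ty":0,"tz":0.03,"rx":0,"ry":0,"rz":0},
    {"tx":0,"ty":0,"tz":0.04,"rx":0,"ry":0,"rz":0},
  ],
)

```text
time: 7.17
position: [0.512, -0.0357, 0.1149]
tool_rot: [-0.117, 0.993, -0.0, 0.0]
ft_force: [-2.7, -1.8, 7.2]
grip_width: 0.0141
```

```bash
python3 st.py;python3 snap.py s10 scene 270 350 140 230; python3 needle.py s10 .162
```

```text
t 7.17 bench [-0.0701 -0.0602  0.1149] z 0.1149 F [-2.67 -1.8   7.17] M [-0.21  0.3  -0.08] w 0.0141 q [-0.288  0.497  1.79  -0.     0.854 -2.093]
rot err [ 0.0004 -0.0007 -0.0011]
s10 needle deg 217.9 plunger mm (mod10) 6.05 sd 1.7 (np.float64(108.96978740845417), np.float64(218.0), 2, -4)
```

>>> send_rows(
  deltas=[
    {"tx":0,"ty":0,"tz":0,"rx":0,"ry":0,"rz":0},
    {"tx":0,"ty":0,"tz":0,"rx":0,"ry":0,"rz":0},
    {"tx":0,"ty":0,"tz":0,"rx":0,"ry":0,"rz":0},
    {"tx":0,"ty":0,"tz":0,"rx":0,"ry":0,"rz":0},
    {"tx":0,"ty":0,"tz":0,"rx":0,"ry":0,"rz":0},
  ],
  claw=4.5,
)

```text
time: 7.63
position: [0.5115, -0.0354, 0.1138]
tool_rot: [-0.117, 0.993, 0.0, -0.0]
ft_force: [-0.6, -0.3, -0.1]
grip_width: 0.0389
```

```bash
python3 st.py;python3 snap.py s11 scene 270 350 140 230; python3 needle.py s11 .162
```

```text
t 7.63 bench [-0.0705 -0.0598  0.1138] z 0.1138 F [-0.64 -0.33 -0.1 ] M [ 0.02  0.02 -0.01] w 0.0389 q [-0.287  0.499  1.791  0.     0.853 -2.093]
rot err [-0.0006  0.0005 -0.0013]
s11 needle deg 218.0 plunger mm (mod10) 6.06 sd 1.6 (np.float64(109.0159453958948), np.float64(217.0), 2, -6)
```

Gauge is set (needle 218°, about 6.05 mm) and released. Now I'll rise and go over the pulley.

>>> send_rows(
  deltas=[
    {"tx":0,"ty":0,"tz":-2.5,"rx":0,"ry":0,"rz":0},
    {"tx":0,"ty":0,"tz":-6,"rx":0,"ry":0,"rz":0},
    {"tx":0,"ty":0,"tz":-9.5,"rx":0,"ry":0,"rz":0},
    {"tx":0,"ty":0,"tz":-12,"rx":0,"ry":0,"rz":0},
    {"tx":-1,"ty":2.5,"tz":-12,"rx":0,"ry":0,"rz":0},
  ],
  claw=4,
  squeeze=8,
)

```text
time: 8.1
position: [0.5199, -0.0128, 0.2397]
tool_rot: [-0.115, 0.993, -0.003, 0.006]
ft_force: [0.8, 0.4, -0.6]
grip_width: 0.04
```

>>> send_rows(
  deltas=[
    {"tx":-1.5,"ty":3.4,"tz":0,"rx":0,"ry":0,"rz":0},
    {"tx":-3,"ty":6.8,"tz":0,"rx":0,"ry":0,"rz":0},
    {"tx":-4.5,"ty":10.2,"tz":0,"rx":0,"ry":0,"rz":0},
    {"tx":-6,"ty":13.5,"tz":0,"rx":0,"ry":0,"rz":0},
    {"tx":-6,"ty":13.5,"tz":0,"rx":0,"ry":0,"rz":0},
  ],
)

```text
time: 8.52
position: [0.5433, 0.1423, 0.234]
tool_rot: [-0.12, 0.993, 0.002, 0.001]
ft_force: [-0.1, -0.3, -0.8]
grip_width: 0.0402
```

```bash
python3 st.py 0 .1 .0835;python3 snap.py s12 scene 280 390 130 240; python3 needle.py s12 .162
```

```text
t 8.52 bench [0.0014 0.1057 0.234 ] z 0.234 F [-0.07 -0.27 -0.76] M [0.03 0.02 0.01] w 0.0402 q [ 0.055  0.396  1.549  0.004  1.194 -1.757]
rot err [-0.0032 -0.0022 -0.0067]
(array([ 0.18, -0.62, 15.05]), array([0.0032, 0.0022, 0.0067]))
s12 needle deg 218.0 plunger mm (mod10) 6.06 sd 1.6 (np.float64(109.25156787074431), np.float64(217.0), 2, -6)
```

View pics/s12.png

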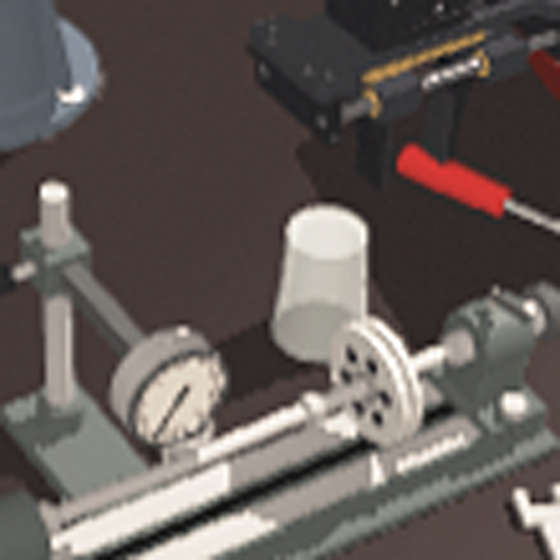

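>>> send_rows(
  deltas=[
    {"tx":0,"ty":0,"tz":3,"rx":0,"ry":0,"rz":0},
    {"tx":0,"ty":0,"tz":6,"rx":0,"ry":0,"rz":0},
    {"tx":0,"ty":0,"tz":8.5,"rx":0,"ry":0,"rz":0},
    {"tx":0,"ty":0,"tz":9.5,"rx":0,"ry":0,"rz":0},
    {"tx":0,"ty":0,"tz":9.5,"rx":0,"ry":0,"rz":0},
  ],
)

```text
time: 8.98
position: [0.5404, 0.1352, 0.1364]
tool_rot: [-0.116, 0.993, 0.0, -0.003]
ft_force: [0.1, -0.6, 0.7]
grip_width: 0.0398
```

```bash
python3 st.py 0 .1 .0835;python3 snap.py s13 scene 310 390 140 230
```

```text
t 8.98 bench [-0.003   0.0995  0.1364] z 0.1364 F [ 0.06 -0.55  0.66] M [ 0.02  0.01 -0.02] w 0.0398 q [ 0.045  0.516  1.658 -0.     0.974 -1.759]
rot err [-0.001   0.0066 -0.0002]
(array([-0.34,  0.04,  5.29]), array([ 0.001 , -0.0066,  0.0002]))
```

View pics/s13.png

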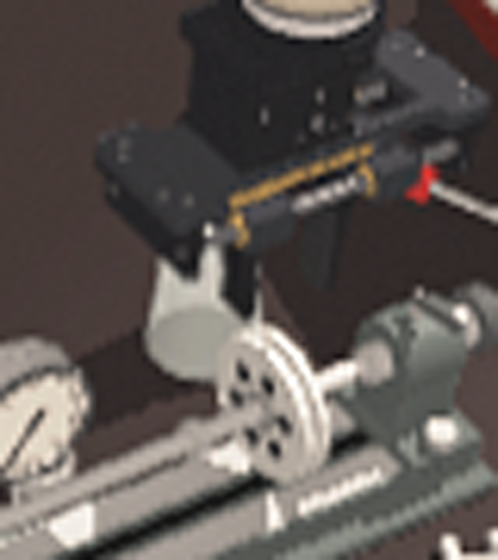

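>>> send_rows(
  deltas=[
    {"tx":0,"ty":0,"tz":2,"rx":0,"ry":0,"rz":0},
    {"tx":0,"ty":0,"tz":4,"rx":0,"ry":0,"rz":0},
    {"tx":0,"ty":0,"tz":5.3,"rx":0,"ry":0,"rz":0},
    {"tx":0,"ty":0,"tz":5.3,"rx":0,"ry":0,"rz":0},
    {"tx":0,"ty":0,"tz":5.3,"rx":0,"ry":0,"rz":0},
  ],
)

```text
time: 9.45
position: [0.5437, 0.136, 0.0872]
tool_rot: [-0.117, 0.993, -0.0, 0.001]
ft_force: [-1.0, -0.5, 0.5]
grip_width: 0.0401
```

```bash
python3 st.py 0 .1 .0835;python3 snap.py s14 scene 310 390 140 230;python3 - <<'E'
from h import *
c=pickle.load(open("pics/s14.pkl","rb")); B=cloud(c).reshape(-1,3); B=np.array([tobb(w) for w in B])
m=(abs(B[:,0])<.025)&(abs(abs(B[:,1]-.1)-.025)<.012)
for lo in np.arange(.09,.17,.006):
    k=m&(B[:,2]>lo)&(B[:,2]<lo+.006); print(round(lo,3),k.sum(),B[k][:,1].round(3)[:30:2],B[k][:,0].round(3)[:30:2])
E
```

```text
t 9.45 bench [0.0004 0.0995 0.0872] z 0.0872 F [-1.05 -0.55  0.45] M [ 0.08  0.04 -0.02] w 0.0401 q [ 0.046  0.59   1.694 -0.     0.856 -1.759]
rot err [ 0.0004 -0.0016 -0.0009]
(array([0.04, 0.05, 0.37]), array([-0.0004,  0.0016,  0.0009]))
0.09 20 [0.132 0.128 0.137 0.087 0.074 0.085 0.069 0.078 0.066 0.073] [ 0.001  0.006  0.006 -0.005  0.001  0.008  0.003  0.007  0.008  0.009]
0.096 3 [0.087 0.078] [0.006 0.007]
0.102 0 [] []
0.108 2 [0.12] [-0.009]
0.114 17 [0.121 0.12  0.12  0.122 0.118 0.069 0.071 0.077 0.073] [-0.01  -0.003  0.003  0.01   0.011 -0.006  0.003  0.012  0.012]
0.12 18 [0.117 0.119 0.119 0.126 0.069 0.072 0.07  0.073 0.069] [-0.006  0.003  0.009  0.01  -0.006  0.001  0.004  0.011  0.011]
0.126 15 [0.119 0.119 0.119 0.119 0.068 0.071 0.067 0.073] [-0.004  0.002  0.007  0.008 -0.005 -0.004  0.012  0.015]
0.132 15 [0.121 0.121 0.119 0.126 0.123 0.07  0.069 0.073] [-0.007 -0.002  0.007  0.013  0.012  0.002  0.008  0.01 ]
0.138 18 [0.122 0.118 0.118 0.123 0.122 0.067 0.069 0.069 0.07 ] [-0.009  0.006  0.007  0.011  0.014 -0.005  0.003  0.009  0.013]
0.144 16 [0.119 0.119 0.125 0.117 0.068 0.081 0.066 0.066] [-0.006  0.004  0.012  0.013 -0.007  0.007  0.007  0.012]
0.15 14 [0.119 0.119 0.118 0.128 0.122 0.079 0.071] [-0.006 -0.001  0.011  0.014  0.011  0.01   0.011]
0.156 18 [0.126 0.131 0.119 0.133 0.118 0.129 0.064 0.063 0.069] [-0.012  0.009  0.008  0.012  0.01   0.012  0.002  0.009  0.012]
0.162 8 [0.125 0.132 0.124 0.119] [-0.005  0.012  0.007  0.013]
0.168 7 [0.123 0.125 0.124 0.121] [-0.009 -0.002  0.012  0.015]
```

View pics/s14.png

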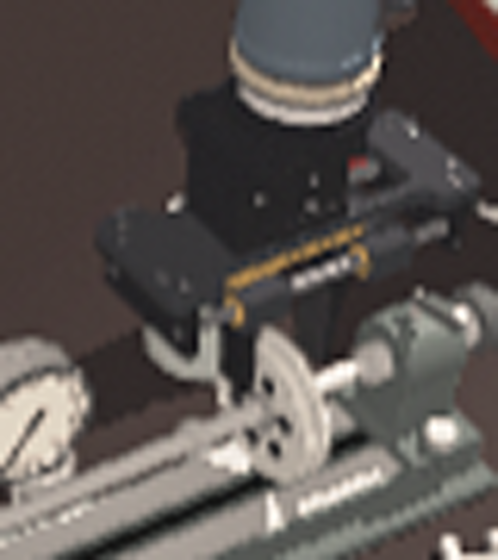

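>>> send_rows(
  deltas=[
    {"tx":-0.05,"ty":0.05,"tz":0.15,"rx":0,"ry":-0.08,"rz":0},
    {"tx":-0.1,"ty":0.05,"tz":0.3,"rx":0,"ry":-0.16,"rz":0},
    {"tx":-0.13,"ty":0.05,"tz":0.35,"rx":0,"ry":-0.24,"rz":0},
    {"tx":-0.13,"ty":0.05,"tz":0.35,"rx":0,"ry":-0.3,"rz":0},
    {"tx":-0.13,"ty":0.05,"tz":0.35,"rx":0,"ry":-0.3,"rz":0},
  ],
)

```text
time: 9.92
position: [0.5407, 0.1368, 0.0832]
tool_rot: [-0.115, 0.982, 0.018, 0.147]
ft_force: [-0.9, 0.6, -0.3]
grip_width: 0.0401
```

```bash
cat > cl.py <<'E'
from h import *
import sys
# finger cloud in pulley frame, along tilt a: report tip radius
c=pickle.load(open(f"pics/{sys.argv[1]}.pkl","rb")); a=float(sys.argv[2])
B=cloud(c).reshape(-1,3); c_,s_=np.cos(BP[2]),np.sin(BP[2]); D=B[:,:2]-BP[:2]; B=np.c_[D@[c_,s_],D@[-s_,c_],B[:,2]-.088]
u=np.array([np.sin(a),np.cos(a)]); w=np.array([np.cos(a),-np.sin(a)])
r=B[:,[0,2]]@u; t=B[:,[0,2]]@w
m=(abs(abs(B[:,1]-.1)-.025)<.014)&(abs(t)<.025)&(abs(B[:,1]-.1)>.0105)
for lo in np.arange(.0,.07,.005):
    k=m&(r>lo)&(r<lo+.005)
    if k.sum(): print(round(lo,3),k.sum(),"y",B[k,1].min().round(3),B[k,1].max().round(3),"t",t[k].min().round(3),np.median(t[k]).round(3),t[k].max().round(3))
E
python3 st.py 0 .1 .0837 -.3;python3 snap.py s15 scene 310 390 140 230; python3 cl.py s14 0; echo; python3 cl.py s15 -.3
```

```text
t 9.92 bench [-0.0023  0.101   0.0832] z 0.0832 F [-0.91  0.57 -0.26] M [ 0.01  0.24 -0.05] w 0.0401 q [ 0.006  0.531  1.954  0.186  0.372 -1.961]
rot err [-0.0011 -0.2982 -0.0006]
(array([-0.24, -0.11,  0.02]), array([ 0.0011, -0.0018,  0.0004]))
0.0 16 y 0.062 0.138 t -0.005 0.007 0.01
0.005 16 y 0.063 0.138 t -0.0 0.005 0.015
0.01 1 y 0.086 0.086 t 0.012 0.012 0.012
0.015 1 y 0.089 0.089 t 0.014 0.014 0.014
0.02 1 y 0.088 0.088 t 0.002 0.002 0.002
0.025 13 y 0.069 0.125 t -0.01 0.008 0.025
0.03 16 y 0.069 0.126 t -0.01 0.007 0.017
0.035 15 y 0.069 0.126 t -0.006 0.004 0.013
0.04 15 y 0.067 0.129 t -0.005 0.01 0.017
0.045 13 y 0.067 0.126 t -0.007 0.005 0.013
0.05 15 y 0.067 0.126 t -0.009 0.009 0.014
0.055 12 y 0.067 0.129 t -0.007 0.007 0.014
0.06 15 y 0.066 0.126 t -0.006 0.011 0.014
0.065 12 y 0.063 0.129 t -0.002 0.011 0.014
0.07 16 y 0.064 0.133 t -0.012 0.008 0.014

0.0 21 y 0.065 0.137 t -0.0 0.007 0.022
0.005 7 y 0.061 0.131 t 0.004 0.006 0.01
0.01 1 y 0.089 0.089 t 0.018 0.018 0.018
0.015 1 y 0.088 0.088 t 0.02 0.02 0.02
0.02 7 y 0.071 0.121 t -0.009 0.009 0.02
0.025 18 y 0.068 0.125 t -0.015 0.002 0.016
0.03 13 y 0.071 0.126 t -0.013 0.005 0.021
0.035 19 y 0.067 0.127 t -0.009 0.003 0.011
0.04 15 y 0.07 0.127 t -0.01 0.004 0.011
0.045 15 y 0.068 0.129 t -0.017 0.005 0.009
0.05 15 y 0.067 0.128 t -0.012 0.004 0.011
0.055 15 y 0.068 0.128 t -0.014 0.005 0.012
0.06 16 y 0.067 0.13 t -0.005 0.006 0.011
0.065 19 y 0.064 0.131 t -0.016 0.005 0.012
0.07 22 y 0.064 0.133 t -0.017 0.003 0.012
```

View pics/s15.png

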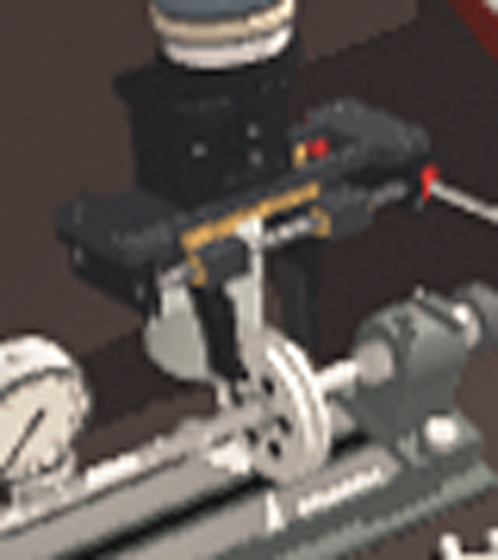

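>>> send_rows(
  deltas=[
    {"tx":0,"ty":-0.05,"tz":0,"rx":0,"ry":0,"rz":0},
    {"tx":0,"ty":-0.05,"tz":0,"rx":0,"ry":0,"rz":0},
  ],
  claw=2.4,
)

```text
time: 10.13
position: [0.5467, 0.1365, 0.084]
tool_rot: [-0.116, 0.982, 0.017, 0.15]
ft_force: [0.4, -0.5, 0.1]
grip_width: 0.0332
```

```bash
python3 st.py .0013 .1 .0837 -.3
```

```text
t 10.13 bench [0.0034 0.0994 0.084 ] z 0.084 F [ 0.37 -0.48  0.09] M [-0.02  0.2   0.06] w 0.0332 q [ 0.006  0.533  1.944  0.184  0.373 -1.961]
rot err [ 0.0008 -0.3036 -0.0015]
(array([ 0.21,  0.06, -0.03]), array([-0.0006,  0.0036,  0.0016]))
```

>>> send_rows(
  deltas=[
    {"tx":0,"ty":0,"tz":0,"rx":0,"ry":0,"rz":0},
    {"tx":0,"ty":0,"tz":0,"rx":0,"ry":0,"rz":0},
    {"tx":0,"ty":0,"tz":0,"rx":0,"ry":0,"rz":0},
    {"tx":0,"ty":0,"tz":0,"rx":0,"ry":0,"rz":0},
    {"tx":0,"ty":0,"tz":0,"rx":0,"ry":0,"rz":0},
  ],
  claw=0.8,
  squeeze=8,
)

```text
time: 10.55
position: [0.5451, 0.1362, 0.0828]
tool_rot: [-0.115, 0.982, 0.017, 0.149]
ft_force: [2.2, -2.8, -0.5]
grip_width: 0.0162
```

```bash
python3 st.py .0013 .1 .0837 -.3; python3 snap.py s16 scene 280 390 130 240; python3 needle.py s16 .162
```

```text
t 10.55 bench [0.0018 0.0995 0.0828] z 0.0828 F [ 2.22 -2.82 -0.52] M [-0.37 -0.01 -0.26] w 0.0162 q [ 0.006  0.535  1.947  0.185  0.371 -1.961]
rot err [ 0.0005 -0.3017 -0.0007]
(array([ 0.02,  0.05, -0.1 ]), array([-0.0004,  0.0017,  0.0008]))
s16 needle deg 216.8 plunger mm (mod10) 6.02 sd 1.7 (np.float64(107.30920662225324), np.float64(216.0), 2, -6)
```

>>> send_rows(
  deltas=[
    {"tx":0.03,"ty":0,"tz":0,"rx":0,"ry":0.06,"rz":0},
    {"tx":0.05,"ty":0,"tz":0,"rx":0,"ry":0.12,"rz":0},
    {"tx":0.08,"ty":0,"tz":-0.01,"rx":0,"ry":0.18,"rz":0},
    {"tx":0.11,"ty":0,"tz":-0.01,"rx":0,"ry":0.24,"rz":0},
    {"tx":0.13,"ty":0,"tz":-0.02,"rx":0,"ry":0.3,"rz":0},
  ],
)

```text
time: 11.02
position: [0.541, 0.1352, 0.0827]
tool_rot: [-0.117, 0.993, -0.001, -0.003]
ft_force: [-0.6, -3.2, -0.1]
grip_width: 0.0162
```

```bash
python3 st.py 0 .1 .0835 0; python3 snap.py s17 scene 280 390 130 240; python3 needle.py s17 .162
```

```text
t 11.02 bench [-0.0025  0.0994  0.0827] z 0.0827 F [-0.6  -3.15 -0.15] M [-0.47  0.34 -0.15] w 0.0162 q [ 0.046  0.597  1.697 -0.003  0.854 -1.757]
rot err [ 0.0012  0.0069 -0.0016]
(array([-0.25,  0.06, -0.08]), array([-0.0012, -0.0069,  0.0016]))
s17 needle deg 201.5 plunger mm (mod10) 5.6 sd 1.1 (np.float64(96.62895709486189), np.float64(202.0), 0, 0)
```

View pics/s17.png

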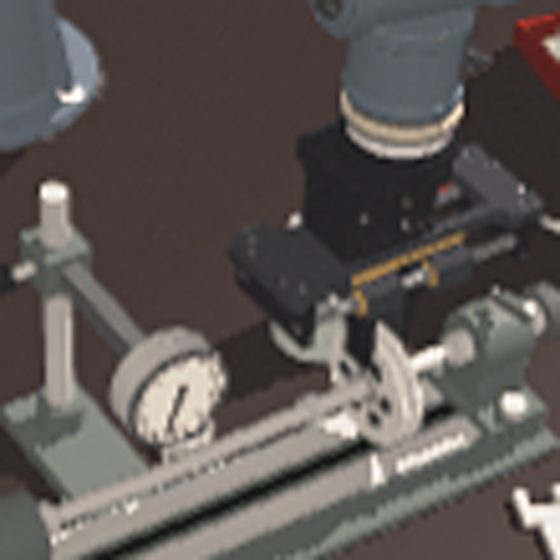

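>>> send_rows(
  deltas=[
    {"tx":0.03,"ty":0,"tz":0,"rx":0,"ry":0.07,"rz":0},
    {"tx":0.06,"ty":0,"tz":0,"rx":0,"ry":0.14,"rz":0},
    {"tx":0.09,"ty":0,"tz":-0.01,"rx":0,"ry":0.21,"rz":0},
    {"tx":0.12,"ty":0,"tz":-0.02,"rx":0,"ry":0.28,"rz":0},
    {"tx":0.16,"ty":0,"tz":-0.03,"rx":0,"ry":0.35,"rz":0},
  ],
)

```text
time: 11.48
position: [0.5402, 0.1349, 0.0837]
tool_rot: [-0.115, 0.978, -0.021, -0.175]
ft_force: [-1.0, -3.0, 3.3]
grip_width: 0.0164
```

```bash
python3 st.py 0 .1 .0835 .35; python3 snap.py s18 scene 280 390 130 240; python3 needle.py s18 .162
```

```text
t 11.48 bench [-0.0033  0.0993  0.0837] z 0.0837 F [-1.01 -2.96  3.27] M [-0.45  0.28  0.09] w 0.0164 q [ 0.078  0.745  1.407 -0.057  1.341 -1.705]
rot err [ 0.0017  0.3551 -0.0016]
(array([-0.32,  0.07, -0.1 ]), array([-0.002 , -0.0051,  0.0013]))
s18 needle deg 175.6 plunger mm (mod10) 4.88 sd 2.1 (np.float64(84.7455366504582), np.float64(176.0), 2, -6)
```

>>> send_rows(
  deltas=[
    {"tx":0.03,"ty":0,"tz":0,"rx":0,"ry":0.07,"rz":0},
    {"tx":0.06,"ty":0,"tz":0,"rx":0,"ry":0.14,"rz":0},
    {"tx":0.09,"ty":0,"tz":-0.01,"rx":0,"ry":0.21,"rz":0},
    {"tx":0.12,"ty":0,"tz":-0.02,"rx":0,"ry":0.28,"rz":0},
    {"tx":0.16,"ty":0,"tz":-0.03,"rx":0,"ry":0.35,"rz":0},
  ],
)

```text
time: 11.95
position: [0.5396, 0.1347, 0.0845]
tool_rot: [-0.11, 0.932, -0.041, -0.342]
ft_force: [-0.1, -3.1, 4.1]
grip_width: 0.0161
```

```bash
python3 st.py 0 .1 .0835 .7; python3 snap.py s19 scene 280 390 130 240; python3 needle.py s19 .162
```

```text
t 11.95 bench [-0.0039  0.0993  0.0845] z 0.0845 F [-0.11 -3.06  4.14] M [-0.3   0.05  0.15] w 0.0161 q [ 0.098  0.933  1.13  -0.091  1.776 -1.693]
rot err [ 0.0019  0.7039 -0.0012]
(array([-0.36,  0.07, -0.17]), array([-0.0022, -0.0039,  0.0005]))
s19 needle deg 154.5 plunger mm (mod10) 4.29 sd 1.5 (np.float64(99.63471157120388), np.float64(155.0), 4, -6)
```

View pics/s19.png

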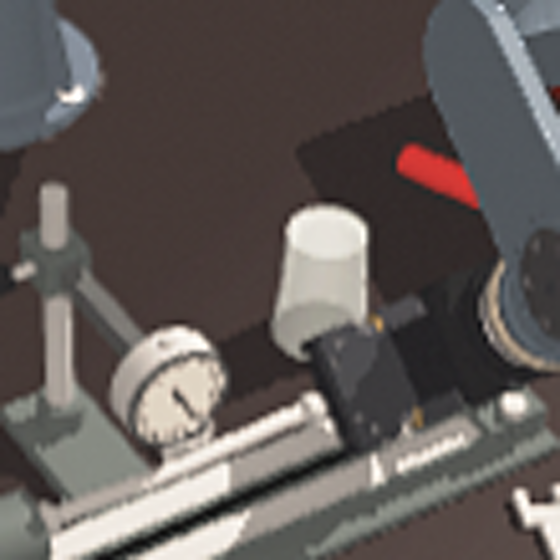

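>>> send_rows(
  deltas=[
    {"tx":0.03,"ty":0,"tz":0,"rx":0,"ry":0.07,"rz":0},
    {"tx":0.06,"ty":0,"tz":0,"rx":0,"ry":0.14,"rz":0},
    {"tx":0.09,"ty":0,"tz":-0.01,"rx":0,"ry":0.21,"rz":0},
    {"tx":0.12,"ty":0,"tz":-0.02,"rx":0,"ry":0.28,"rz":0},
    {"tx":0.15,"ty":0,"tz":-0.02,"rx":0,"ry":0.33,"rz":0},
  ],
)

```text
time: 12.42
position: [0.539, 0.1345, 0.0846]
tool_rot: [-0.101, 0.863, -0.058, -0.491]
ft_force: [0.5, -3.0, 3.2]
grip_width: 0.0161
```

```bash
python3 st.py 0 .1 .0835 1.03; python3 snap.py s20 scene 280 390 130 240; python3 needle.py s20 .162
```

```text
t 12.42 bench [-0.0046  0.0992  0.0846] z 0.0846 F [ 0.52 -2.99  3.19] M [-0.23 -0.05  0.44] w 0.0161 q [ 0.109  1.125  0.893 -0.129  2.149 -1.705]
rot err [ 1.9000e-03  1.0338e+00 -8.0000e-04]
(array([-0.33,  0.08, -0.33]), array([-0.0019, -0.0038, -0.0002]))
s20 needle deg 139.1 plunger mm (mod10) 3.86 sd 1.7 (np.float64(114.7731079530773), np.float64(139.0), 6, 0)
```

View pics/s20.png

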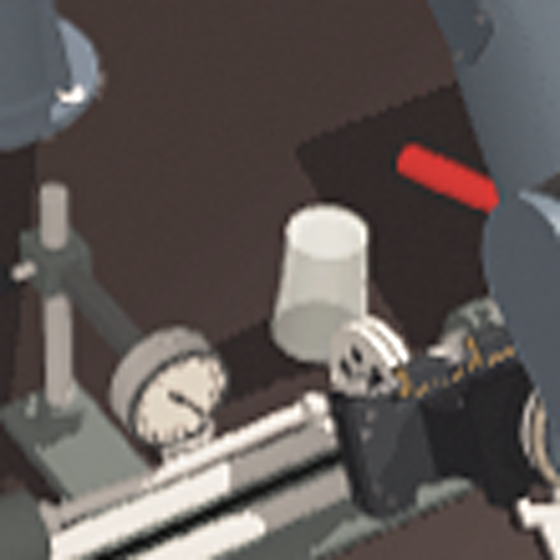

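>>> send_rows(
  deltas=[
    {"tx":0,"ty":0,"tz":0,"rx":0,"ry":0,"rz":0},
    {"tx":0,"ty":0,"tz":0,"rx":0,"ry":0,"rz":0},
    {"tx":0,"ty":0,"tz":0,"rx":0,"ry":0,"rz":0},
    {"tx":0,"ty":0,"tz":0,"rx":0,"ry":0,"rz":0},
  ],
  claw=3,
)

```text
time: 12.8
position: [0.5384, 0.1356, 0.0848]
tool_rot: [-0.102, 0.864, -0.057, -0.489]
ft_force: [0.5, -1.1, 0.6]
grip_width: 0.0288
```

```bash
python3 st.py 0 .1 .0835 1.03; python3 snap.py s21 scene 280 390 130 240; python3 needle.py s21 .162; python3 cl.py s21 1.03
```

```text
t 12.8 bench [-0.0049  0.1004  0.0848] z 0.0848 F [ 0.48 -1.13  0.63] M [ 0.15 -0.42 -0.03] w 0.0288 q [ 0.11   1.123  0.897 -0.127  2.144 -1.705]
rot err [ 2.0000e-04  1.0299e+00 -1.7000e-03]
(array([-0.36, -0.04, -0.36]), array([-0.001 ,  0.0001,  0.0013]))
s21 needle deg 132.9 plunger mm (mod10) 3.69 sd 2.8 (np.float64(108.37303092065187), np.float64(129.0), -6, -6)
0.0 4 y 0.075 0.089 t -0.009 -0.003 -0.002
0.005 4 y 0.08 0.089 t -0.024 -0.005 -0.001
0.015 1 y 0.089 0.089 t -0.011 -0.011 -0.011
0.02 1 y 0.087 0.087 t -0.009 -0.009 -0.009
0.025 2 y 0.075 0.076 t -0.011 -0.009 -0.007
0.03 2 y 0.076 0.078 t -0.01 -0.009 -0.008
0.035 3 y 0.078 0.087 t -0.018 -0.01 -0.009
0.06 1 y 0.114 0.114 t -0.004 -0.004 -0.004
0.065 3 y 0.112 0.117 t -0.01 -0.009 -0.007
0.07 3 y 0.119 0.123 t -0.01 -0.008 -0.007
```

>>> send_rows(
  deltas=[
    {"tx":-0.04,"ty":0,"tz":0,"rx":0,"ry":-0.1,"rz":0},
    {"tx":-0.09,"ty":0,"tz":-0.01,"rx":0,"ry":-0.2,"rz":0},
    {"tx":-0.13,"ty":0,"tz":-0.02,"rx":0,"ry":-0.3,"rz":0},
    {"tx":-0.18,"ty":0,"tz":-0.04,"rx":0,"ry":-0.4,"rz":0},
    {"tx":-0.22,"ty":0,"tz":-0.06,"rx":0,"ry":-0.5,"rz":0},
  ],
)

```text
time: 13.27
position: [0.5411, 0.136, 0.0839]
tool_rot: [-0.113, 0.959, -0.03, -0.257]
ft_force: [0.3, -0.1, -0.9]
grip_width: 0.0301
```

>>> send_rows(
  deltas=[
    {"tx":-0.04,"ty":0,"tz":0,"rx":0,"ry":-0.1,"rz":0},
    {"tx":-0.09,"ty":0,"tz":-0.01,"rx":0,"ry":-0.2,"rz":0},
    {"tx":-0.13,"ty":0,"tz":-0.02,"rx":0,"ry":-0.3,"rz":0},
    {"tx":-0.18,"ty":0,"tz":-0.04,"rx":0,"ry":-0.4,"rz":0},
    {"tx":-0.22,"ty":0,"tz":-0.06,"rx":0,"ry":-0.5,"rz":0},
  ],
)

```text
time: 13.68
position: [0.543, 0.1364, 0.0841]
tool_rot: [-0.117, 0.993, -0.002, -0.011]
ft_force: [-0.2, -0.5, -1.0]
grip_width: 0.0299
```

```bash
python3 st.py .0013 .1 .0837 -.3
```

```text
t 13.68 bench [-0.0002  0.1001  0.0841] z 0.0841 F [-0.18 -0.47 -1.05] M [0.1  0.03 0.05] w 0.0299 q [ 0.049  0.603  1.677 -0.006  0.884 -1.752]
rot err [ 0.0006  0.0224 -0.0013]
(array([-0.15, -0.01,  0.04]), array([-0.0004, -0.3224,  0.0014]))
```

>>> send_rows(
  deltas=[
    {"tx":-0.04,"ty":0,"tz":0,"rx":0,"ry":-0.1,"rz":0},
    {"tx":-0.09,"ty":0,"tz":-0.01,"rx":0,"ry":-0.2,"rz":0},
    {"tx":-0.14,"ty":0,"tz":-0.02,"rx":0,"ry":-0.3,"rz":0},
    {"tx":-0.15,"ty":0,"tz":-0.03,"rx":0,"ry":-0.34,"rz":0},
    {"tx":-0.15,"ty":0,"tz":-0.03,"rx":0,"ry":-0.34,"rz":0},
  ],
)

```text
time: 14.1
position: [0.5396, 0.1365, 0.0824]
tool_rot: [-0.115, 0.982, 0.018, 0.151]
ft_force: [-0.8, 0.1, 0.5]
grip_width: 0.0303
```

>>> send_rows(
  deltas=[
    {"tx":0,"ty":0,"tz":0,"rx":0,"ry":0,"rz":0},
    {"tx":0,"ty":0,"tz":0,"rx":0,"ry":0,"rz":0},
    {"tx":0,"ty":0,"tz":0,"rx":0,"ry":0,"rz":0},
    {"tx":0,"ty":0,"tz":0,"rx":0,"ry":0,"rz":0},
    {"tx":0,"ty":0,"tz":0,"rx":0,"ry":0,"rz":0},
  ],
  claw=0.8,
)

```text
time: 14.52
position: [0.546, 0.1364, 0.0833]
tool_rot: [-0.115, 0.981, 0.018, 0.155]
ft_force: [1.0, -1.5, 1.9]
grip_width: 0.0159
```

```bash
python3 st.py .0013 .1 .0837 -.3; python3 snap.py s22 scene 280 390 130 240; python3 needle.py s22 .162
```

```text
t 14.52 bench [0.0028 0.0994 0.0833] z 0.0833 F [ 1.04 -1.46  1.89] M [-0.16 -0.18 -0.2 ] w 0.0159 q [ 0.004  0.534  1.954  0.201  0.355 -1.978]
rot err [ 0.0007 -0.313  -0.0009]
(array([ 0.13,  0.06, -0.08]), array([-0.0005,  0.013 ,  0.001 ]))
s22 needle deg 133.2 plunger mm (mod10) 3.7 sd 2.8 (np.float64(108.86835322187767), np.float64(130.0), -4, -6)
```

Needle unchanged at about 133°, so the shaft stayed put through the regrasp. Second stroke next.

>>> send_rows(
  deltas=[
    {"tx":0.03,"ty":0,"tz":0,"rx":0,"ry":0.06,"rz":0},
    {"tx":0.06,"ty":0,"tz":0,"rx":0,"ry":0.13,"rz":0},
    {"tx":0.09,"ty":0,"tz":-0.01,"rx":0,"ry":0.2,"rz":0},
    {"tx":0.12,"ty":0,"tz":-0.02,"rx":0,"ry":0.27,"rz":0},
    {"tx":0.15,"ty":0,"tz":-0.03,"rx":0,"ry":0.34,"rz":0},
  ],
)

```text
time: 14.98
position: [0.5413, 0.1352, 0.0831]
tool_rot: [-0.117, 0.993, -0.003, -0.018]
ft_force: [-1.3, -2.0, -0.2]
grip_width: 0.0158
```

```bash
python3 st.py 0 .1 .0835 .03; python3 snap.py s23 scene 280 390 130 240; python3 needle.py s23 .162
```

```text
t 14.98 bench [-0.0021  0.0994  0.0831] z 0.0831 F [-1.27 -1.98 -0.24] M [-0.34  0.3  -0.13] w 0.0158 q [ 0.049  0.607  1.671 -0.01   0.899 -1.749]
rot err [ 0.0014  0.0366 -0.0015]
(array([-0.21,  0.06, -0.05]), array([-0.0014, -0.0066,  0.0015]))
s23 needle deg 129.5 plunger mm (mod10) 3.6 sd 2.1 (np.float64(112.25361266898959), np.float64(129.0), -4, -6)
```

>>> send_rows(
  deltas=[
    {"tx":0.03,"ty":0,"tz":0,"rx":0,"ry":0.07,"rz":0},
    {"tx":0.06,"ty":0,"tz":0,"rx":0,"ry":0.14,"rz":0},
    {"tx":0.09,"ty":0,"tz":-0.01,"rx":0,"ry":0.21,"rz":0},
    {"tx":0.12,"ty":0,"tz":-0.02,"rx":0,"ry":0.28,"rz":0},
    {"tx":0.15,"ty":0,"tz":-0.03,"rx":0,"ry":0.35,"rz":0},
  ],
)

```text
time: 15.45
position: [0.5408, 0.135, 0.0838]
tool_rot: [-0.115, 0.975, -0.023, -0.189]
ft_force: [0.5, -2.1, 3.2]
grip_width: 0.0162
```

```bash
python3 st.py 0 .1 .0835 .38; python3 snap.py s24 scene 280 390 130 240; python3 needle.py s24 .162
```

```text
t 15.45 bench [-0.0027  0.0993  0.0838] z 0.0838 F [ 0.53 -2.07  3.17] M [-0.29  0.15  0.06] w 0.0162 q [ 0.08   0.76   1.382 -0.06   1.379 -1.702]
rot err [ 0.0018  0.3837 -0.0014]
(array([-0.26,  0.07, -0.07]), array([-0.002 , -0.0037,  0.0011]))
s24 needle deg 128.2 plunger mm (mod10) 3.56 sd 2.0 (np.float64(118.64759688461731), np.float64(127.00000000000001), -4, -6)
```

>>> send_rows(
  deltas=[
    {"tx":0.03,"ty":0,"tz":0,"rx":0,"ry":0.07,"rz":0},
    {"tx":0.06,"ty":0,"tz":0,"rx":0,"ry":0.14,"rz":0},
    {"tx":0.09,"ty":0,"tz":-0.01,"rx":0,"ry":0.21,"rz":0},
    {"tx":0.12,"ty":0,"tz":-0.02,"rx":0,"ry":0.28,"rz":0},
    {"tx":0.15,"ty":0,"tz":-0.03,"rx":0,"ry":0.35,"rz":0},
  ],
)

```text
time: 15.92
position: [0.54, 0.1348, 0.0845]
tool_rot: [-0.109, 0.927, -0.043, -0.356]
ft_force: [0.5, -2.6, 3.8]
grip_width: 0.0161
```

```bash
python3 st.py 0 .1 .0835 .73; python3 snap.py s25 scene 280 390 130 240; python3 needle.py s25 .162
```

```text
t 15.92 bench [-0.0035  0.0992  0.0845] z 0.0845 F [ 0.5  -2.63  3.78] M [-0.25  0.03  0.18] w 0.0161 q [ 0.099  0.95   1.107 -0.094  1.811 -1.693]
rot err [ 0.0019  0.7327 -0.0011]
(array([-0.33,  0.08, -0.16]), array([-0.0021, -0.0027,  0.0003]))
s25 needle deg 135.1 plunger mm (mod10) 3.75 sd 1.9 (np.float64(117.14364554430696), np.float64(136.0), 6, 2)
```

>>> send_rows(
  deltas=[
    {"tx":0.03,"ty":0,"tz":0,"rx":0,"ry":0.07,"rz":0},
    {"tx":0.06,"ty":0,"tz":0,"rx":0,"ry":0.14,"rz":0},
    {"tx":0.09,"ty":0,"tz":-0.01,"rx":0,"ry":0.21,"rz":0},
    {"tx":0.12,"ty":0,"tz":-0.02,"rx":0,"ry":0.28,"rz":0},
    {"tx":0.15,"ty":0,"tz":-0.03,"rx":0,"ry":0.35,"rz":0},
  ],
)

```text
time: 16.38
position: [0.539, 0.1345, 0.0853]
tool_rot: [-0.1, 0.851, -0.061, -0.512]
ft_force: [-0.8, -4.2, 2.4]
grip_width: 0.0161
```

```bash
python3 st.py 0 .1 .0835 1.08; python3 snap.py s26 scene 280 390 130 240; python3 needle.py s26 .162; python3 dial.py s23 .162 s25 .162 s26 .162
```

```text
t 16.38 bench [-0.0045  0.0992  0.0853] z 0.0853 F [-0.79 -4.2   2.42] M [-0.17 -0.06  0.51] w 0.0161 q [ 0.11   1.154  0.861 -0.137  2.203 -1.709]
rot err [ 1.9000e-03  1.0832e+00 -6.0000e-04]
(array([-0.37,  0.08, -0.31]), array([-0.0019, -0.0032, -0.0004]))
s26 needle deg 147.5 plunger mm (mod10) 4.1 sd 1.2 (np.float64(100.32801862009033), np.float64(145.0), 6, 6)
```

View pics/rect.png

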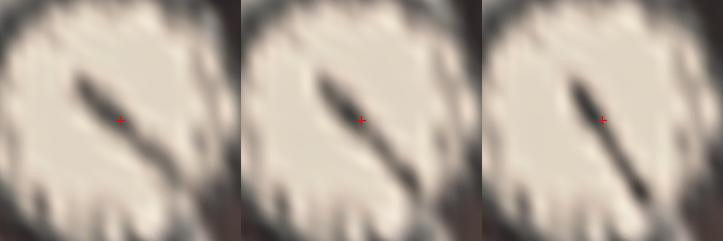

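```bash
cat > fit.py <<'E'
import numpy as np
th=np.array([0,.309,.657,1.006,1.336,1.336,1.686,2.033,2.382,2.732]); v=np.array([6.04,5.60,4.88,4.29,3.86,3.70,3.60,3.56,3.75,4.10])
A=np.c_[np.ones_like(th),np.cos(th),np.sin(th)]
k,res,_,_=np.linalg.lstsq(A,v,rcond=None); print("mean",k[0],"amp",np.hypot(k[1],k[2]),"high at",np.arctan2(k[2],k[1])%(2*np.pi),"low",(np.arctan2(k[2],k[1])+np.pi)%(2*np.pi)); print((v-A@k).round(2))
E
python3 fit.py
```

```text
mean 5.44447393585182 amp 1.92357726873793 high at 5.060826247225391 low 1.9192335936355978
[-0.06  0.08  0.02  0.02  0.02 -0.14  0.03  0.03  0.03 -0.02]
```

The shaft has gone through its low spot (fit at θ 1.92 rad, plunger about 3.5 mm), and the high spot is predicted 2.33 rad further on. I'll regrasp.

>>> send_rows(
  deltas=[
    {"tx":0,"ty":0,"tz":0,"rx":0,"ry":0,"rz":0},
    {"tx":0,"ty":0,"tz":0,"rx":0,"ry":0,"rz":0},
    {"tx":0,"ty":0,"tz":0,"rx":0,"ry":0,"rz":0},
    {"tx":0,"ty":0,"tz":0,"rx":0,"ry":0,"rz":0},
  ],
  claw=3,
)

```text
time: 16.77
position: [0.5387, 0.1356, 0.0852]
tool_rot: [-0.1, 0.852, -0.06, -0.51]
ft_force: [0.1, -0.3, -0.0]
grip_width: 0.0288
```

```bash
python3 st.py 0 .1 .0835 1.08; python3 snap.py s27 scene 280 390 130 240; python3 needle.py s27 .162
```

```text
t 16.77 bench [-0.0046  0.1003  0.0852] z 0.0852 F [ 0.15 -0.26 -0.04] M [ 0.13 -0.5   0.02] w 0.0288 q [ 0.111  1.151  0.864 -0.134  2.198 -1.709]
rot err [ 4.0000e-04  1.0792e+00 -1.6000e-03]
(array([-0.37, -0.03, -0.32]), array([-0.0011,  0.0008,  0.0011]))
s27 needle deg 156.4 plunger mm (mod10) 4.34 sd 2.5 (np.float64(94.91753061815201), np.float64(156.0), 2, -6)
```

>>> send_rows(
  deltas=[
    {"tx":-0.04,"ty":0,"tz":0,"rx":0,"ry":-0.1,"rz":0},
    {"tx":-0.09,"ty":0,"tz":-0.01,"rx":0,"ry":-0.2,"rz":0},
    {"tx":-0.13,"ty":0,"tz":-0.02,"rx":0,"ry":-0.3,"rz":0},
    {"tx":-0.18,"ty":0,"tz":-0.04,"rx":0,"ry":-0.4,"rz":0},
    {"tx":-0.22,"ty":0,"tz":-0.06,"rx":0,"ry":-0.5,"rz":0},
  ],
)

```text
time: 17.23
position: [0.5413, 0.136, 0.0843]
tool_rot: [-0.112, 0.953, -0.033, -0.28]
ft_force: [-0.1, 0.1, 0.1]
grip_width: 0.03
```

>>> send_rows(
  deltas=[
    {"tx":-0.04,"ty":0,"tz":0,"rx":0,"ry":-0.1,"rz":0},
    {"tx":-0.09,"ty":0,"tz":-0.01,"rx":0,"ry":-0.2,"rz":0},
    {"tx":-0.13,"ty":0,"tz":-0.02,"rx":0,"ry":-0.3,"rz":0},
    {"tx":-0.18,"ty":0,"tz":-0.04,"rx":0,"ry":-0.4,"rz":0},
    {"tx":-0.22,"ty":0,"tz":-0.06,"rx":0,"ry":-0.5,"rz":0},
  ],
)

```text
time: 17.65
position: [0.5432, 0.1364, 0.0844]
tool_rot: [-0.117, 0.993, -0.005, -0.036]
ft_force: [0.2, -0.7, -0.4]
grip_width: 0.0301
```

>>> send_rows(
  deltas=[
    {"tx":-0.04,"ty":0,"tz":0,"rx":0,"ry":-0.1,"rz":0},
    {"tx":-0.09,"ty":0,"tz":-0.01,"rx":0,"ry":-0.2,"rz":0},
    {"tx":-0.13,"ty":0,"tz":-0.02,"rx":0,"ry":-0.3,"rz":0},
    {"tx":-0.17,"ty":0,"tz":-0.03,"rx":0,"ry":-0.39,"rz":0},
    {"tx":-0.17,"ty":0,"tz":-0.03,"rx":0,"ry":-0.39,"rz":0},
  ],
)

```text
time: 18.07
position: [0.5373, 0.1365, 0.0819]
tool_rot: [-0.115, 0.982, 0.019, 0.15]
ft_force: [-1.4, -0.1, -0.1]
grip_width: 0.03
```

```bash
python3 st.py 0 .1 .0835 -.3
```

```text
t 18.07 bench [-0.0058  0.1015  0.0819] z 0.0819 F [-1.42 -0.11 -0.06] M [-0.02  0.24 -0.04] w 0.03 q [ 0.004  0.53   1.968  0.203  0.355 -1.98 ]
rot err [-2.200e-03 -3.035e-01 -1.000e-04]
(array([-0.6 , -0.15,  0.02]), array([ 0.0022,  0.0035, -0.0002]))
```

>>> send_rows(
  deltas=[
    {"tx":0,"ty":0,"tz":0,"rx":0,"ry":0,"rz":0},
    {"tx":0,"ty":0,"tz":0,"rx":0,"ry":0,"rz":0},
    {"tx":0,"ty":0,"tz":0,"rx":0,"ry":0,"rz":0},
    {"tx":0,"ty":0,"tz":0,"rx":0,"ry":0,"rz":0},
    {"tx":0,"ty":0,"tz":0,"rx":0,"ry":0,"rz":0},
  ],
  claw=0.8,
)

```text
time: 18.48
position: [0.547, 0.1367, 0.0836]
tool_rot: [-0.115, 0.981, 0.018, 0.155]
ft_force: [1.5, 0.3, 2.4]
grip_width: 0.0162
```

```bash
python3 st.py 0 .1 .0835 -.3; python3 snap.py s28 scene 280 390 130 240; python3 needle.py s28 .162
```

```text
t 18.48 bench [0.0037 0.0994 0.0836] z 0.0836 F [1.52 0.27 2.4 ] M [ 0.01 -0.19 -0.14] w 0.0162 q [ 0.005  0.534  1.952  0.2    0.356 -1.977]
rot err [ 0.0008 -0.3139 -0.001 ]
(array([ 0.36,  0.06, -0.1 ]), array([-0.0006,  0.0139,  0.0011]))
s28 needle deg 156.9 plunger mm (mod10) 4.36 sd 1.9 (np.float64(97.5348478841966), np.float64(158.0), 4, -6)
```

>>> send_rows(
  deltas=[
    {"tx":0.03,"ty":0,"tz":0,"rx":0,"ry":0.06,"rz":0},
    {"tx":0.06,"ty":0,"tz":0,"rx":0,"ry":0.13,"rz":0},
    {"tx":0.09,"ty":0,"tz":-0.01,"rx":0,"ry":0.2,"rz":0},
    {"tx":0.12,"ty":0,"tz":-0.02,"rx":0,"ry":0.27,"rz":0},
    {"tx":0.15,"ty":0,"tz":-0.03,"rx":0,"ry":0.34,"rz":0},
  ],
)

```text
time: 18.95
position: [0.5417, 0.1353, 0.0831]
tool_rot: [-0.117, 0.993, -0.003, -0.018]
ft_force: [-1.9, -2.6, -1.7]
grip_width: 0.0159
```

>>> send_rows(
  deltas=[
    {"tx":0.03,"ty":0,"tz":0,"rx":0,"ry":0.07,"rz":0},
    {"tx":0.06,"ty":0,"tz":0,"rx":0,"ry":0.14,"rz":0},
    {"tx":0.09,"ty":0,"tz":-0.01,"rx":0,"ry":0.21,"rz":0},
    {"tx":0.12,"ty":0,"tz":-0.02,"rx":0,"ry":0.28,"rz":0},
    {"tx":0.15,"ty":0,"tz":-0.03,"rx":0,"ry":0.35,"rz":0},
  ],
)

```text
time: 19.37
position: [0.5404, 0.1349, 0.0842]
tool_rot: [-0.115, 0.975, -0.023, -0.191]
ft_force: [-2.1, -2.1, 4.2]
grip_width: 0.0159
```

>>> send_rows(
  deltas=[
    {"tx":0.03,"ty":0,"tz":0,"rx":0,"ry":0.07,"rz":0},
    {"tx":0.06,"ty":0,"tz":0,"rx":0,"ry":0.14,"rz":0},
    {"tx":0.09,"ty":0,"tz":-0.01,"rx":0,"ry":0.21,"rz":0},
    {"tx":0.12,"ty":0,"tz":-0.02,"rx":0,"ry":0.28,"rz":0},
    {"tx":0.15,"ty":0,"tz":-0.03,"rx":0,"ry":0.35,"rz":0},
  ],
)

```text
time: 19.78
position: [0.5398, 0.1348, 0.0855]
tool_rot: [-0.109, 0.927, -0.043, -0.357]
ft_force: [1.2, -1.6, 4.7]
grip_width: 0.0161
```

```bash
python3 st.py 0 .1 .0835 .73; python3 snap.py s29 scene 280 390 130 240; python3 needle.py s29 .162;python3 snap.py s29b scene 280 390 130 240;python3 snap.py s29c scene 280 390 130 240;python3 snap.py s29d scene 280 390 130 240; python3 needle.py s29b .162 s29c .162 s29d .162
```

```text
t 19.78 bench [-0.0037  0.0992  0.0855] z 0.0855 F [ 1.16 -1.6   4.66] M [-0.24  0.34  0.14] w 0.0161 q [ 0.1    0.951  1.104 -0.095  1.817 -1.693]
rot err [ 2.500e-03  7.364e-01 -5.000e-04]
(array([-0.41,  0.08, -0.1 ]), array([-0.0024, -0.0064, -0.0004]))
s29 needle deg 220.0 plunger mm (mod10) 6.11 sd 1.8 (np.float64(108.05790893914393), np.float64(222.0), -6, 6)
s29b needle deg 224.6 plunger mm (mod10) 6.24 sd 1.9 (np.float64(112.76245687969235), np.float64(223.0), -6, 0)
s29c needle deg 224.6 plunger mm (mod10) 6.24 sd 1.9 (np.float64(112.81552742603198), np.float64(223.0), -6, 0)
s29d needle deg 224.5 plunger mm (mod10) 6.24 sd 2.1 (np.float64(112.91747201700778), np.float64(223.0), -6, 0)
```

```bash
cat > fit2.py <<'E'
import numpy as np
from scipy.optimize import least_squares
s=np.array([[0,6.04],[1.336,3.695],[2.732,4.35],[3.782,6.24]]); m=np.array([[.309,5.60],[.657,4.88],[1.006,4.29],[1.336,3.86],[1.686,3.60],[2.033,3.56],[2.382,3.75],[2.732,4.10],[3.782,6.11]])
f=lambda p,t:p[0]+p[1]*np.cos(t-p[2])
r=least_squares(lambda p:np.r_[f(p,s[:,0])-s[:,1],f(p,m[:,0]-p[3])-m[:,1]],[5.4,1.9,5.,.1]); print("mean,amp,high,lag",r.x.round(3)); print(r.fun.round(2)); J=r.jac; print("sd",(np.sqrt(np.diag(np.linalg.inv(J.T@J)))*np.std(r.fun)).round(3))
E
python3 fit2.py
```

```text
mean,amp,high,lag [5.517 1.992 4.961 0.098]
[-0.03  0.06 -0.05  0.04 -0.01  0.03  0.01 -0.01 -0.02 -0.02 -0.01  0.05
 -0.02]
sd [0.012 0.018 0.01  0.013]
```

>>> send_rows(
  deltas=[
    {"tx":0.03,"ty":0,"tz":0,"rx":0,"ry":0.08,"rz":0},
    {"tx":0.07,"ty":0,"tz":0,"rx":0,"ry":0.16,"rz":0},
    {"tx":0.1,"ty":0,"tz":-0.01,"rx":0,"ry":0.24,"rz":0},
    {"tx":0.12,"ty":0,"tz":-0.02,"rx":0,"ry":0.28,"rz":0},
    {"tx":0.12,"ty":0,"tz":-0.02,"rx":0,"ry":0.28,"rz":0},
  ],
)

```text
time: 20.4
position: [0.5395, 0.1346, 0.0837]
tool_rot: [-0.102, 0.868, -0.057, -0.482]
ft_force: [-0.6, -2.8, 1.3]
grip_width: 0.0161
```

```bash
python3 st.py 0 .1 .0835 1.0; python3 snap.py s30 scene 280 390 130 240; python3 snap.py s30b scene 280 390 130 240; python3 needle.py s30 .162 s30b .162
```

```text
t 20.4 bench [-0.0041  0.0992  0.0837] z 0.0837 F [-0.61 -2.81  1.31] M [-0.13 -0.34  0.3 ] w 0.0161 q [ 0.109  1.116  0.905 -0.126  2.128 -1.703]
rot err [ 2.0000e-03  1.0138e+00 -4.0000e-04]
(array([-0.23,  0.08, -0.34]), array([-0.0018, -0.0138, -0.0006]))
s30 needle deg 242.0 plunger mm (mod10) 6.72 sd 2.1 (np.float64(117.0087352968372), np.float64(239.99999999999997), -4, -6)
s30b needle deg 241.9 plunger mm (mod10) 6.72 sd 1.9 (np.float64(116.83097462231197), np.float64(239.99999999999997), -4, -6)
```

>>> send_rows(
  deltas=[
    {"tx":0,"ty":0,"tz":0,"rx":0,"ry":0,"rz":0},
    {"tx":0,"ty":0,"tz":0,"rx":0,"ry":0,"rz":0},
    {"tx":0,"ty":0,"tz":0,"rx":0,"ry":0,"rz":0},
    {"tx":0,"ty":0,"tz":0,"rx":0,"ry":0,"rz":0},
  ],
  claw=3,
)

```text
time: 20.83
position: [0.539, 0.1359, 0.0852]
tool_rot: [-0.103, 0.869, -0.056, -0.481]
ft_force: [0.2, -0.7, 0.8]
grip_width: 0.0286
```

```bash
python3 st.py 0 .1 .0835 1.0; python3 snap.py s31 scene 280 390 130 240; python3 needle.py s31 .162
```

```text
t 20.83 bench [-0.0042  0.1005  0.0852] z 0.0852 F [ 0.17 -0.75  0.82] M [ 0.21 -0.41  0.02] w 0.0286 q [ 0.11   1.111  0.908 -0.124  2.125 -1.703]
rot err [ 2.00e-04  1.01e+00 -1.70e-03]
(array([-0.37, -0.05, -0.27]), array([-0.0009, -0.01  ,  0.0013]))
s31 needle deg 241.9 plunger mm (mod10) 6.72 sd 1.9 (np.float64(116.86784525114345), np.float64(239.99999999999997), -4, -6)
```

>>> send_rows(
  deltas=[
    {"tx":-0.04,"ty":0,"tz":0,"rx":0,"ry":-0.1,"rz":0},
    {"tx":-0.09,"ty":0,"tz":-0.01,"rx":0,"ry":-0.2,"rz":0},
    {"tx":-0.13,"ty":0,"tz":-0.02,"rx":0,"ry":-0.3,"rz":0},
    {"tx":-0.18,"ty":0,"tz":-0.04,"rx":0,"ry":-0.4,"rz":0},
    {"tx":-0.22,"ty":0,"tz":-0.06,"rx":0,"ry":-0.5,"rz":0},
  ],
)

```text
time: 21.3
position: [0.5416, 0.1362, 0.0838]
tool_rot: [-0.113, 0.962, -0.029, -0.247]
ft_force: [-1.2, -0.3, -0.1]
grip_width: 0.0304
```

>>> send_rows(
  deltas=[
    {"tx":-0.04,"ty":0,"tz":0,"rx":0,"ry":-0.1,"rz":0},
    {"tx":-0.09,"ty":0,"tz":-0.01,"rx":0,"ry":-0.2,"rz":0},
    {"tx":-0.13,"ty":0,"tz":-0.02,"rx":0,"ry":-0.3,"rz":0},
    {"tx":-0.18,"ty":0,"tz":-0.04,"rx":0,"ry":-0.4,"rz":0},
    {"tx":-0.22,"ty":0,"tz":-0.06,"rx":0,"ry":-0.5,"rz":0},
  ],
)

```text
time: 21.72
position: [0.5436, 0.1366, 0.0841]
tool_rot: [-0.117, 0.993, -0.0, -0.001]
ft_force: [-0.6, -0.7, -0.2]
grip_width: 0.0297
```

>>> send_rows(
  deltas=[
    {"tx":-0.04,"ty":0,"tz":0,"rx":0,"ry":-0.1,"rz":0},
    {"tx":-0.09,"ty":0,"tz":-0.01,"rx":0,"ry":-0.2,"rz":0},
    {"tx":-0.13,"ty":0,"tz":-0.02,"rx":0,"ry":-0.3,"rz":0},
    {"tx":-0.13,"ty":0,"tz":-0.02,"rx":0,"ry":-0.3,"rz":0},
    {"tx":-0.13,"ty":0,"tz":-0.02,"rx":0,"ry":-0.3,"rz":0},
  ],
)

```text
time: 22.13
position: [0.5427, 0.1367, 0.0827]
tool_rot: [-0.115, 0.983, 0.017, 0.142]
ft_force: [-0.1, -0.0, 0.0]
grip_width: 0.0299
```

>>> send_rows(
  deltas=[
    {"tx":0,"ty":0,"tz":0,"rx":0,"ry":0,"rz":0},
    {"tx":0,"ty":0,"tz":0,"rx":0,"ry":0,"rz":0},
    {"tx":0,"ty":0,"tz":0,"rx":0,"ry":0,"rz":0},
    {"tx":0,"ty":0,"tz":0,"rx":0,"ry":0,"rz":0},
    {"tx":0,"ty":0,"tz":0,"rx":0,"ry":0,"rz":0},
  ],
  claw=0.8,
)

```text
time: 22.55
position: [0.5467, 0.1366, 0.0832]
tool_rot: [-0.115, 0.983, 0.017, 0.145]
ft_force: [4.1, 0.2, -1.3]
grip_width: 0.0158
```

```bash
python3 st.py 0 .1 .0835 -.3; python3 snap.py s32 scene 280 390 130 240; python3 needle.py s32 .162
```

```text
t 22.55 bench [0.0034 0.0994 0.0832] z 0.0832 F [ 4.06  0.24 -1.3 ] M [-0.03 -0.27 -0.17] w 0.0158 q [ 0.008  0.536  1.936  0.17   0.389 -1.945]
rot err [ 0.0007 -0.2932 -0.0008]
(array([ 0.32,  0.06, -0.12]), array([-0.0006, -0.0068,  0.0009]))
s32 needle deg 241.7 plunger mm (mod10) 6.72 sd 1.9 (np.float64(116.8877318114537), np.float64(239.99999999999997), -4, -6)
```

>>> send_rows(
  deltas=[
    {"tx":0.03,"ty":0,"tz":0,"rx":0,"ry":0.07,"rz":0},
    {"tx":0.06,"ty":0,"tz":0,"rx":0,"ry":0.15,"rz":0},
    {"tx":0.1,"ty":0,"tz":-0.01,"rx":0,"ry":0.23,"rz":0},
    {"tx":0.13,"ty":0,"tz":-0.02,"rx":0,"ry":0.31,"rz":0},
    {"tx":0.17,"ty":0,"tz":-0.03,"rx":0,"ry":0.38,"rz":0},
  ],
)

```text
time: 23.02
position: [0.541, 0.1352, 0.0831]
tool_rot: [-0.117, 0.992, -0.006, -0.049]
ft_force: [-1.9, -3.7, 1.4]
grip_width: 0.0157
```

>>> send_rows(
  deltas=[
    {"tx":0.03,"ty":0,"tz":0,"rx":0,"ry":0.06,"rz":0},
    {"tx":0.03,"ty":0,"tz":0,"rx":0,"ry":0.07,"rz":0},
    {"tx":0.03,"ty":0,"tz":0,"rx":0,"ry":0.07,"rz":0},
  ],
)

```text
time: 23.27
position: [0.5432, 0.1357, 0.0827]
tool_rot: [-0.117, 0.99, -0.01, -0.079]
ft_force: [0.2, -2.4, 3.4]
grip_width: 0.016
```

```bash
python3 st.py 0 .1 .0835 .15; python3 snap.py s33 scene 280 390 130 240; python3 needle.py s33 .162
```

```text
t 23.27 bench [-0.0002  0.0993  0.0827] z 0.0827 F [ 0.2  -2.37  3.44] M [-0.29 -0.07 -0.01] w 0.016 q [ 0.062  0.659  1.562 -0.032  1.079 -1.725]
rot err [ 0.0014  0.1602 -0.0016]
(array([-0.  ,  0.07, -0.08]), array([-0.0015, -0.0102,  0.0015]))
s33 needle deg 266.0 plunger mm (mod10) 7.39 sd 2.3 (np.float64(130.69418665522085), np.float64(263.0), -6, -6)
```

>>> send_rows(
  deltas=[
    {"tx":0.03,"ty":0,"tz":0,"rx":0,"ry":0.07,"rz":0},
    {"tx":0.06,"ty":0,"tz":0,"rx":0,"ry":0.15,"rz":0},
    {"tx":0.1,"ty":0,"tz":-0.01,"rx":0,"ry":0.23,"rz":0},
    {"tx":0.13,"ty":0,"tz":-0.02,"rx":0,"ry":0.31,"rz":0},
    {"tx":0.17,"ty":0,"tz":-0.03,"rx":0,"ry":0.38,"rz":0},
  ],
)

```text
time: 23.73
position: [0.5399, 0.1348, 0.0844]
tool_rot: [-0.112, 0.956, -0.032, -0.268]
ft_force: [-1.2, -2.5, 5.3]
grip_width: 0.0157
```

>>> send_rows(
  deltas=[
    {"tx":0.03,"ty":0,"tz":0,"rx":0,"ry":0.06,"rz":0},
    {"tx":0.03,"ty":0,"tz":0,"rx":0,"ry":0.07,"rz":0},
    {"tx":0.03,"ty":0,"tz":0,"rx":0,"ry":0.07,"rz":0},
  ],
)

```text
time: 23.98
position: [0.5413, 0.1351, 0.0828]
tool_rot: [-0.111, 0.947, -0.036, -0.298]
ft_force: [2.1, -1.9, 2.6]
grip_width: 0.0162
```

```bash
python3 st.py 0 .1 .0835 .6; python3 snap.py s34 scene 280 390 130 240; python3 needle.py s34 .162; python3 dial.py s32 .162 s33 .162 s34 .162
```

```text
t 23.98 bench [-0.0021  0.0993  0.0828] z 0.0828 F [ 2.1  -1.89  2.57] M [-0.2  -0.33  0.13] w 0.0162 q [ 0.094  0.884  1.198 -0.082  1.664 -1.693]
rot err [ 0.0016  0.6101 -0.0011]
(array([-0.14,  0.07, -0.18]), array([-0.0018, -0.0101,  0.0006]))
s34 needle deg 278.9 plunger mm (mod10) 7.75 sd 4.5 (np.float64(123.35068855023215), np.float64(276.0), -6, -2)
```

View pics/rect.png

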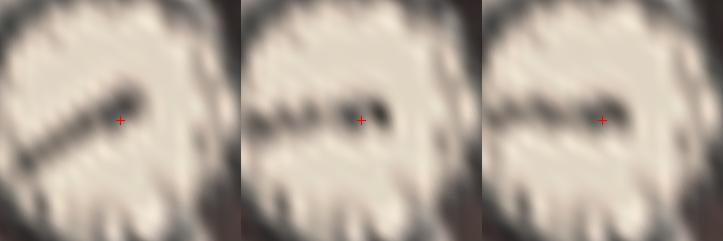

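To test the peak, I'll overshoot by the same 0.45 rad, where the reading should match the one at −0.45 (266°), and then come back.

>>> send_rows(
  deltas=[
    {"tx":0.03,"ty":0,"tz":0,"rx":0,"ry":0.07,"rz":0},
    {"tx":0.06,"ty":0,"tz":0,"rx":0,"ry":0.15,"rz":0},
    {"tx":0.1,"ty":0,"tz":-0.01,"rx":0,"ry":0.23,"rz":0},
    {"tx":0.13,"ty":0,"tz":-0.02,"rx":0,"ry":0.31,"rz":0},
    {"tx":0.17,"ty":0,"tz":-0.03,"rx":0,"ry":0.38,"rz":0},
  ],
)

```text
time: 24.45
position: [0.5392, 0.1346, 0.086]
tool_rot: [-0.102, 0.873, -0.056, -0.474]
ft_force: [0.5, -4.3, 4.7]
grip_width: 0.016
```

>>> send_rows(
  deltas=[
    {"tx":0.03,"ty":0,"tz":0,"rx":0,"ry":0.06,"rz":0},
    {"tx":0.03,"ty":0,"tz":0,"rx":0,"ry":0.07,"rz":0},
    {"tx":0.03,"ty":0,"tz":0,"rx":0,"ry":0.07,"rz":0},
  ],
)

```text
time: 24.7
position: [0.5393, 0.1346, 0.0835]
tool_rot: [-0.101, 0.857, -0.06, -0.502]
ft_force: [2.1, -3.6, -0.4]
grip_width: 0.0156
```

```bash
python3 st.py 0 .1 .0835 1.06; python3 snap.py s35 scene 280 390 130 240;python3 snap.py s35b scene 280 390 130 240; python3 needle.py s35 .162 s35b .162; python3 dial.py s33 .162 s34 .162 s35 .162
```

```text
t 24.7 bench [-0.0042  0.0992  0.0835] z 0.0835 F [ 2.08 -3.64 -0.43] M [-0.16 -0.59  0.52] w 0.0156 q [ 0.11   1.143  0.874 -0.133  2.178 -1.707]
rot err [ 1.6000e-03  1.0608e+00 -7.0000e-04]
(array([-0.21,  0.08, -0.37]), array([-0.0016, -0.0008, -0.0002]))
s35 needle deg 260.5 plunger mm (mod10) 7.24 sd 2.5 (np.float64(122.57910634487143), np.float64(260.0), 6, -6)
s35b needle deg 260.5 plunger mm (mod10) 7.24 sd 2.5 (np.float64(122.51072013728079), np.float64(260.0), 6, -6)
```

View pics/rect.png

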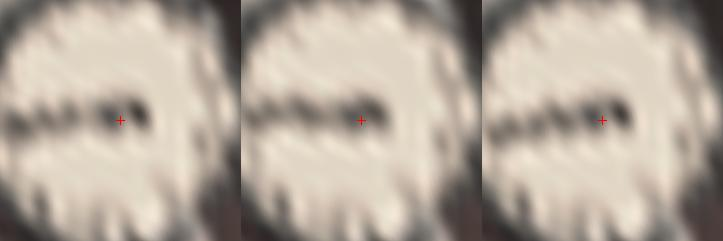

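Readings were 7.39, 7.75 and 7.24 mm at tool tilts of 0.16, 0.61 and 1.06. That puts the peak a little below 0.61, around 0.57. I'll go back to it.

>>> send_rows(
  deltas=[
    {"tx":-0.04,"ty":0,"tz":0,"rx":0,"ry":-0.09,"rz":0},
    {"tx":-0.08,"ty":0,"tz":-0.01,"rx":0,"ry":-0.18,"rz":0},
    {"tx":-0.12,"ty":0,"tz":-0.02,"rx":0,"ry":-0.27,"rz":0},
    {"tx":-0.15,"ty":0,"tz":-0.03,"rx":0,"ry":-0.34,"rz":0},
    {"tx":-0.18,"ty":0,"tz":-0.04,"rx":0,"ry":-0.4,"rz":0},
  ],
)

```text
time: 25.22
position: [0.5392, 0.1346, 0.0822]
tool_rot: [-0.111, 0.94, -0.038, -0.32]
ft_force: [-0.5, -5.8, -8.2]
grip_width: 0.0161
```

>>> send_rows(
  deltas=[
    {"tx":-0.02,"ty":0,"tz":0,"rx":0,"ry":-0.05,"rz":0},
    {"tx":-0.04,"ty":0,"tz":0,"rx":0,"ry":-0.09,"rz":0},
    {"tx":-0.04,"ty":0,"tz":0,"rx":0,"ry":-0.09,"rz":0},
    {"tx":-0.04,"ty":0,"tz":0,"rx":0,"ry":-0.09,"rz":0},
  ],
)

```text
time: 25.55
position: [0.5385, 0.1345, 0.0831]
tool_rot: [-0.112, 0.953, -0.034, -0.281]
ft_force: [-1.6, -5.1, -3.3]
grip_width: 0.0155
```

```bash
python3 st.py 0 .1 .0835 .57; python3 snap.py s36 scene 280 390 130 240; python3 needle.py s36 .162; python3 dial.py s33 .162 s34 .162 s36 .162
```

```text
t 25.55 bench [-0.005   0.0993  0.0831] z 0.0831 F [-1.64 -5.07 -3.27] M [-0.48 -0.33  0.29] w 0.0155 q [ 0.091  0.86   1.236 -0.079  1.614 -1.694]
rot err [ 0.0018  0.573  -0.0011]
(array([-0.4 ,  0.07, -0.31]), array([-0.002 , -0.003 ,  0.0005]))
s36 needle deg 275.0 plunger mm (mod10) 7.64 sd 2.8 (np.float64(128.8086232834887), np.float64(275.0), -6, -2)
```

View pics/rect.png

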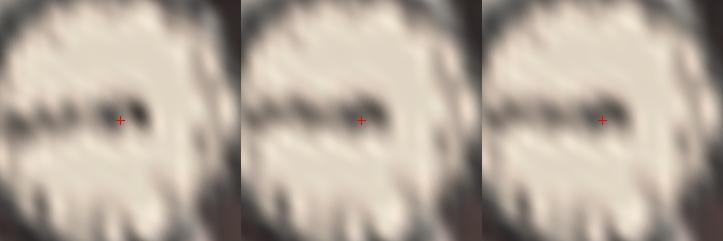

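```bash
cat > needle2.py <<'E'
from dial import *
import sys
ref="s12 s16 s17 s18 s19 s20 s21 s23 s24 s25 s26 s28 s29 s29b s30 s31 s33 s34 s35".split()
zc=.162;yc=-.0629;x=.0175
def load(f): return pickle.load(open(f"pics/{f}.pkl","rb"))
c0=load("s12")
# affine dial(mm)->px
O,Yx,Zx=proj(c0,[tow([x,yc,zc]),tow([x,yc+.01,zc]),tow([x,yc,zc+.01])])
M=np.c_[Yx-O,Zx-O]/.01
vv,uu=np.mgrid[175:235,285:345]; D=np.linalg.solve(M,np.stack([uu.ravel()-O[0],vv.ravel()-O[1]]))  # y,z m
r=np.hypot(*D).reshape(uu.shape); mask=r<.0225
def g(f):
    im=load(f)["color"][175:235,285:345].astype(float).mean(2); return im/np.percentile(im[mask],80)
S=np.stack([g(f) for f in ref]); bg=np.percentile(S,75,axis=0)
def ang(f):
    d=np.clip(bg-g(f),0,None); d[d<.08]=0; d=d*mask; w=d.ravel(); m=(D*w).sum(1)/w.sum(); C=((D-m[:,None])*w)@(D-m[:,None]).T/w.sum()
    e,V=np.linalg.eigh(C); v=V[:,1]
    if m@v<0: v=-v   # needle tip side: centroid offset from pivot
    th=np.rad2deg(np.arctan2(v[0],v[1]))%360
    return th,m*1000,np.sqrt(e)*1000
if __name__=="__main__":
    for f in sys.argv[1:]:
        t,m,e=ang(f); print(f,round(t,1),round(t/36,2),"centroid mm",m.round(1),e.round(1))
E
python3 needle2.py s12 s16 s17 s18 s19 s21 s24 s27 s28 s29b s30 s31 s32 s33 s34 s35 s35b s36
```

```text
s12 215.1 5.98 centroid mm [-4.2 -5. ] [ 1.9 11.2]
s16 214.9 5.97 centroid mm [-4.1 -5.1] [ 1.9 11.1]
s17 198.3 5.51 centroid mm [-2.1 -5.3] [ 1.8 11. ]
s18 172.5 4.79 centroid mm [ 0.9 -4.7] [ 1.4 11.8]
s19 153.3 4.26 centroid mm [ 4.  -5.2] [ 1.4 10.7]
s21 135.6 3.77 centroid mm [ 5.  -3.1] [ 1.5 11. ]
s24 131.3 3.65 centroid mm [ 5.2 -3. ] [ 1.7 10.7]
s27 154.3 4.29 centroid mm [ 3.3 -4.7] [ 1.5 10.3]
s28 154.1 4.28 centroid mm [ 3.5 -5.1] [ 1.5 10.5]
s29b 222.8 6.19 centroid mm [-4.5 -3.5] [ 2.1 10.6]
s30 242.8 6.74 centroid mm [-6.3 -1.9] [2.5 9.7]
s31 242.7 6.74 centroid mm [-6.3 -1.9] [2.5 9.7]
s32 241.8 6.72 centroid mm [-5.9 -1.6] [2.5 9.9]
s33 263.2 7.31 centroid mm [-7.2  0.5] [ 2.8 10.7]
s34 271.6 7.54 centroid mm [-6.9  1.8] [ 2.7 10.2]
s35 261.2 7.26 centroid mm [-6.7  0. ] [ 2.7 10.2]
s35b 261.3 7.26 centroid mm [-6.7 -0. ] [ 2.7 10.2]
s36 271.0 7.53 centroid mm [-6.6  1.7] [ 2.6 10.3]
```

```bash
python3 - <<'E'
import numpy as np
th=np.array([0,1.336,2.732,3.782,4.059,4.059+.453,4.059+.903,4.059+1.354]);v=np.array([5.975,3.77,4.285,6.19,6.735,7.31,7.54,7.26])
A=np.c_[np.ones(8),np.cos(th),np.sin(th)];k=np.linalg.lstsq(A,v,rcond=None)[0];h=np.arctan2(k[2],k[1])%6.2832
print(k[0],np.hypot(*k[1:]),"high theta",h,"-> tilt a",h-4.059-.293,(v-A@k).round(3))
E
```

```text
5.501335103065978 1.985835739738833 high theta 4.966725958328541 -> tilt a 0.6147259583285412 [-0.026  0.022  0.007 -0.059  0.011  0.025  0.053 -0.033]
```

Refined readings put the needle at 271° (7.53 mm), against a fitted peak of about 7.49–7.54 mm. The local and global peak estimates (0.58 and 0.615) agree within about 2°, so I'll release.

>>> send_rows(
  deltas=[
    {"tx":0,"ty":0,"tz":0,"rx":0,"ry":0,"rz":0},
    {"tx":0,"ty":0,"tz":0,"rx":0,"ry":0,"rz":0},
    {"tx":0,"ty":0,"tz":0,"rx":0,"ry":0,"rz":0},
    {"tx":0,"ty":0,"tz":0,"rx":0,"ry":0,"rz":0},
    {"tx":0,"ty":0,"tz":0,"rx":0,"ry":0,"rz":0},
  ],
  claw=4,
)

```text
time: 26.02
position: [0.5408, 0.1363, 0.0833]
tool_rot: [-0.112, 0.953, -0.033, -0.279]
ft_force: [0.2, -0.6, 0.8]
grip_width: 0.0375
```

```bash
python3 st.py 0 .1 .0835 .57; python3 snap.py s37 scene 280 390 130 240; python3 needle2.py s37
```

```text
t 26.02 bench [-0.0024  0.1005  0.0833] z 0.0833 F [ 0.18 -0.59  0.75] M [ 0.08 -0.3   0.04] w 0.0375 q [ 0.093  0.86   1.231 -0.076  1.615 -1.694]
rot err [-1.000e-04  5.694e-01 -1.600e-03]
(array([-0.19, -0.05, -0.14]), array([-0.0004,  0.0006,  0.0015]))
s37 271.0 7.53 centroid mm [-6.6  1.7] [ 2.6 10.3]
```

>>> send_rows(
  deltas=[
    {"tx":0,"ty":0,"tz":-1.5,"rx":0,"ry":0,"rz":0},
    {"tx":0,"ty":0,"tz":-4,"rx":0,"ry":0,"rz":0},
    {"tx":0,"ty":0,"tz":-7,"rx":0,"ry":0,"rz":0},
    {"tx":0,"ty":0,"tz":-10,"rx":0,"ry":0,"rz":0},
    {"tx":0,"ty":0,"tz":-13,"rx":0,"ry":0,"rz":0},
  ],
)

```text
time: 26.48
position: [0.6094, 0.1525, 0.1939]
tool_rot: [-0.112, 0.953, -0.033, -0.279]
ft_force: [-0.1, 0.5, 0.3]
grip_width: 0.04
```

>>> send_rows(
  deltas=[
    {"tx":0,"ty":0,"tz":-2.5,"rx":0,"ry":-0.08,"rz":0},
    {"tx":0,"ty":0,"tz":-5,"rx":0,"ry":-0.16,"rz":0},
    {"tx":0,"ty":0,"tz":-6,"rx":0,"ry":-0.2,"rz":0},
    {"tx":0,"ty":0,"tz":-6,"rx":0,"ry":-0.2,"rz":0},
    {"tx":0,"ty":0,"tz":-6,"rx":0,"ry":-0.2,"rz":0},
  ],
)

```text
time: 26.9
position: [0.6403, 0.1597, 0.2441]
tool_rot: [-0.115, 0.976, -0.021, -0.182]
ft_force: [-0.6, 0.6, -0.8]
grip_width: 0.0399
```

```bash
python3 st.py; python3 snap.py s38 scene 200 420 110 300; python3 snap.py t38 top 160 480 90 330; python3 needle2.py s38; python3 dial.py s34 .162 s37 .162 s38 .162
python3 - <<'E'
from h import *
a=pickle.load(open("d0.pkl","rb")); 
for n,f in(("scene","s38"),("top","t38")):
    b=pickle.load(open(f"pics/{f}.pkl","rb")); d=cv2.absdiff(a[n]["color"],b["color"]).max(2); cv2.imwrite(f"pics/diff_{n}.png",np.clip(d*2,0,255).astype(np.uint8))
E
```

```text
t 26.9 bench [0.0999 0.1003 0.2441] z 0.2441 F [-0.6   0.58 -0.81] M [ 0.17 -0.18 -0.01] w 0.0399 q [ 0.1    0.736  0.942 -0.05   1.83  -1.709]
rot err [ 2.000e-04  3.691e-01 -1.400e-03]
s38 270.9 7.53 centroid mm [-6.6  1.6] [ 2.6 10.3]
```

View pics/s38.png

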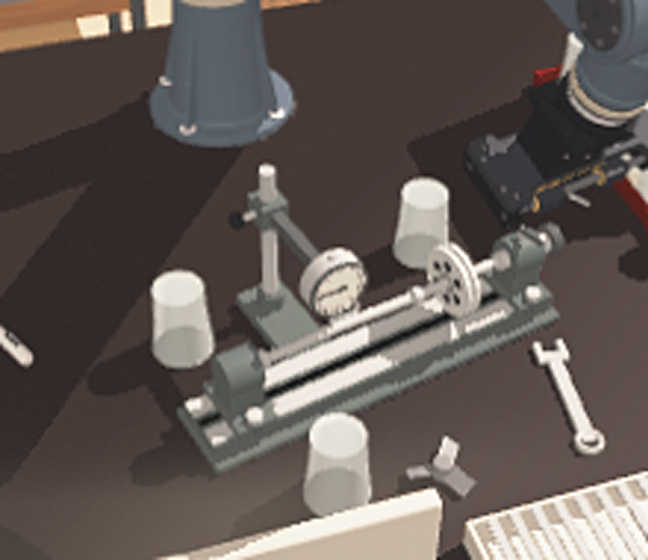

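View pics/t38.png

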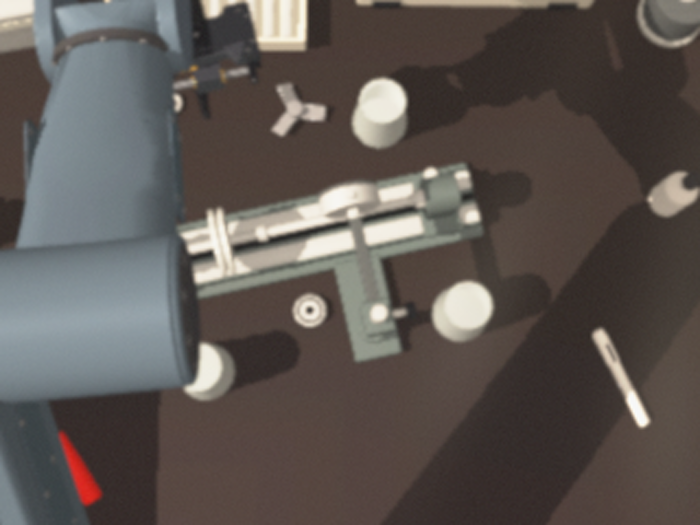

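View pics/diff_top.png

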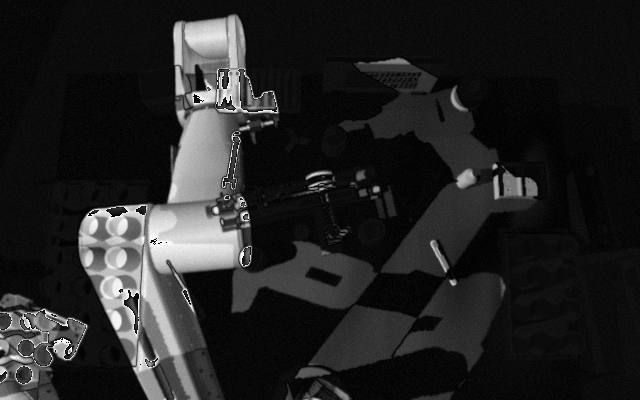

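The scene view shows the gripper clear of the bench on the upper right and the needle pointing left at dial (332,285). The glasses, propeller, bearing and spanner are where they were; the difference picture shows only the arm, its shadows, the gauge and the pulley. I'll hand in.

```bash
python3 snap.py s39 scene 280 390 130 240; python3 needle2.py s39; python3 -c "
from rig import robot
import numpy as np
o=robot.get_obs(); print(o['time'],np.abs(o['joint_velocities']).max()); print(robot.hand_in())"
```

```text
s39 271.0 7.53 centroid mm [-6.6  1.7] [ 2.6 10.3]
27.05 0.009389664955494962
the job is handed in; nothing more can be done
None
```

The gauge is set half-way in and let go, and the shaft is standing still with its high spot under the plunger to within about 2°. I handed in at 27 s.

- **Gauge:** I slid it down gently with about 7 N. The plunger read about 6.0 mm in on the needle, and the reading held after I let go.
- **Turning the shaft:** With an 8 N grip on the pulley rim and three regrasps, I turned it through the low spot at about 3.6 mm. I ran about 0.45 rad past the high spot to check both sides of the peak, then came back to it. The fitted bend is about 2.0 mm.
- **Last checks:** The needle stands at 271° (7.53 mm), and the fitted peak is 7.49 to 7.54 mm. The largest reading I saw was about 7.75 mm, from a coarser way of reading the dial, so the plunger stayed well short of its 12 mm stop. The needle didn't move after I let go and backed the gripper away. The glasses and loose things I could see hadn't moved, though the arm hid part of the spanner, the screwdriver and one glass in the last top picture.

**Disagreements:**
- **Finger height:** The fingers showed about 25 mm above the reported tool point, along the tool axis, so I worked from camera heights.
- **Needle lag:** The needle trailed the shaft by about 0.1 rad while it turned, so I used readings taken standing still for the final position.
- **High spot:** My two estimates of where it lies differed by about 2° (0.58 and 0.615 rad of tool tilt). I stopped at 0.57, just short of the lower one.

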